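# Check in the coffee samples for a cupping

## Task

Check in the coffee sample jars standing on the cupping table. Pick up the hand scanner and read the barcode on each jar's lid, in order of roast from the lightest lid to the darkest (cream, amber, brown, black; only some are here today), each time aiming the beam at the middle of the label from about 9 cm with the red window's scan line running across the bars and holding still for a good second and a half; lay the scanner back level in its cradle and stand every jar upright in the wooden tray. When all of that is so, twist the red spring-return key on the grey log box clockwise fully to its stop, hold it there a moment and let it spring back, and leave the bowls, tumblers and glass where they are.

Things in the scene. Friction and masses are not known exactly. Their poses are not given: they have to be found in the camera images.
- jar_cream: Loose closed sample jar (may be absent), upright cylinder 56 mm in diameter and 65 mm tall, 0.13 to 0.24 kg, aluminium, its lid cream-white (57 mm across) and band. Origin: centre of its underside; z up; its x axis runs across the bars of the lid's barcode, y along the bars.
- jar_amber: Loose closed sample jar (may be absent), upright cylinder 56 mm in diameter and 65 mm tall, 0.13 to 0.24 kg, aluminium, its lid orange-amber (57 mm across) and band. Origin: centre of its underside; z up; its x axis runs across the bars of the lid's barcode, y along the bars.
- jar_brown: Loose closed sample jar (may be absent), upright cylinder 56 mm in diameter and 65 mm tall, 0.13 to 0.24 kg, aluminium, its lid dark brown (57 mm across) and band. Origin: centre of its underside; z up; its x axis runs across the bars of the lid's barcode, y along the bars.
- jar_black: Loose closed sample jar (may be absent), upright cylinder 56 mm in diameter and 65 mm tall, 0.13 to 0.24 kg, aluminium, its lid black (57 mm across) and band. Origin: centre of its underside; z up; its x axis runs across the bars of the lid's barcode, y along the bars.
- jar_cream_label (a point): Centre of the barcode label (white, 36 x 26 mm, black bars) on top of the cream-white lid, 66 mm above the jar's origin; axes as the jar's.
- jar_amber_label (a point): Centre of the barcode label (white, 36 x 26 mm, black bars) on top of the orange-amber lid, 66 mm above the jar's origin; axes as the jar's.
- jar_brown_label (a point): Centre of the barcode label (white, 36 x 26 mm, black bars) on top of the dark brown lid, 66 mm above the jar's origin; axes as the jar's.
- jar_black_label (a point): Centre of the barcode label (white, 36 x 26 mm, black bars) on top of the black lid, 66 mm above the jar's origin; axes as the jar's.
- scanner: Loose hand scanner, 0.2 kg: straight yellow handle 140 mm long (x -80 to +60), 30 wide (y), 30 high (z 0 to 30), with a 40 mm wide black head at its +x end, bent down: the beam leaves forward and down, 60 degrees below level; head's lowest point z = -18 mm. Origin: underside of the handle at mid-grip; grip it here across its sides (62 mm free in the cradle; centre of mass 7 mm forward). Needs no trigger.
- scanner_window (a point): Centre of the red window, 82 mm forward of and 10 mm below the scanner's origin. Its z axis is the beam, pointing out; y (the scanner's y) is the scan line. It reads a label whose centre is 50 to 140 mm out along z and within 12 mm of the beam in x and y, scan line within 0.3 rad of straight across the bars (either way round), kept so for 1.2 s on end.
- cradle: Fixed grey cradle: base 120 x 75 x 12 mm with two forked supports at x = +38 and -38 mm (each 14 mm thick), whose floors are 50 mm above the table and whose cheeks rise 12 mm more, 38 mm apart. Origin: centre of the underside; the docked scanner's x axis points along the cradle's x.
- cradle_rest (a point): Where the scanner's origin is when docked: over the cradle's middle, 50 mm above the table. The scanner is lowered in from straight above; 4 mm of play to either side, the head stops it after about 4 mm backward, nothing stops it forward.
- tray: Fixed dark wooden tray, 200 (x) x 250 (y) mm outside, walls 5 mm thick and 20 mm high, floor 5 mm thick. Origin: centre of the underside. Room for four jars two by two, 85 mm apart along x and 100 mm along y.
- logbox: Fixed grey box 110 x 100 x 50 mm with the red key switch on its top. Origin: centre of the underside.
- key_grip (a point): On the key's upright turning axis, 79 mm above the table, at the height to grip: the key is a red bar 44 mm long, 14 mm thick and 32 mm high (from 61 to 93 mm above the table). With the key at 0 the bar lies along the log box's x axis. This point does not turn with the key.
- key (a joint): Turn of the key, rad: 0 at rest, growing clockwise seen from above, 1.2 at its stop (counts as fully turned above 1.05). A spring (about 0.2 N m at the stop) turns it back to 0 when released.
- bowl_1: Bystander: white ceramic cupping bowl, 90 mm across and 55 mm high, loose. Origin: centre of its underside.
- bowl_2: Bystander: white ceramic cupping bowl, 90 mm across and 55 mm high, loose. Origin: centre of its underside.
- bowl_3: Bystander: white ceramic cupping bowl, 90 mm across and 55 mm high, loose. Origin: centre of its underside.
- bowl_4: Bystander: white ceramic cupping bowl, 90 mm across and 55 mm high, loose. Origin: centre of its underside.
- tumbler_1: Bystander: black tumbler, 76 mm across and 110 mm high, loose. Origin: centre of its underside.
- tumbler_2: Bystander: black tumbler, 76 mm across and 110 mm high, loose. Origin: centre of its underside.
- glass: Bystander: drinking glass, 72 mm across and 85 mm high, loose. Origin: centre of its underside.

How it is judged:
By the outcome, as a careful person would: the job done as asked, in the order asked, and still so for the second after the job is handed in, with the robot touching nothing.
Of jar_cream, jar_amber, jar_brown, jar_black only 3 to 4 are there at a start; the rules pass over those that are not, and their reading is None.
At some moment in a run one of jar_cream, jar_amber, jar_brown, jar_black may be knocked a few centimetres aside while the robot is not near it.
It also fails if it takes over 210 s, if anything falls off the work surface, if the arm or the gripper's body presses on something with over 40 N, if the wrist force passes 120 N, or if a joint passes its speed limit or range.

## Robot

A 6-joint arm with a two-finger parallel gripper is mounted at the origin on the work surface. World frame = base frame: x ahead of the robot, y to its left, z up, the work surface at z = 0. Lengths are in mm, angles in rad, forces in N, time in s.
With the tool pointing down it reaches from about 325 to 875 mm from the base axis. Payload 4.4 kg.
Tool frame: the origin (TCP) lies at the very end of the fingers, on their centre line; the grasp point (between the pads) lies 19 mm behind it; z points along the fingers, y is the line along which they close (so a half turn about z gives the same grasp; the last joint's range is limited). The gripper opens to 85 mm and grips with 20 to 120 N. Pads are 22 mm wide; open, the fingers measure 114 mm over their backs; the gripper's body (76 mm by 85 mm) begins 54 mm behind the grasp point. The pads swing forward as they close: fully open they stand 13 mm farther back than shut.
Start: joints at [-1.258, 0.207, 1.542, -0, 1.393, -0.15], TCP at [257.215, -514.264, 192.382] pointing down, gripper open.
Joint ranges: [-2.73, 2.73], [-0.86, 2.22], [0.23, 2.46], [-1.11, 4.25], [0.08, 2.63], [-2.82, 2.82]. Speed limits (rad/s): [2.79, 2.79, 3.14, 3.14, 3.14, 3.14].

## Interface

Orientations are given as a unit quaternion [w, x, y, z].
In Python, from station import r gives the robot as it stands.
- The arm moves only by the tool send_rows, never from a script. Its argument "moves" is one flat list of numbers, 5 for each row, row after row: the shift along the tool's x, y, z in m, then the turn about the tool's z in degrees, then the opening, from -1 (shut) to 1 (fully open). A call has 1 to 10 rows; each row shifts and turns the commanded pose from where the row before left it, along the tool's axes as they then stand; what a row does not reach is not made up. A row lasts 1/10 s, in which the tool goes at most 50 mm and 8.59 degrees, less where a joint would pass 70% of its speed; a pose out of reach is approached as far as the arm can. A call with a gripper value outside its range is refused whole. The fingers move at their own pace and stop on an object; the grip force is fixed at half the most. Time passes only in rows, so rows that do not move let the fingers close. It gives the time, the measured TCP pose, the force, the opening and the grip force at its end, in the units of the state.
- r.read_state(): the state, without advancing time (a new reading comes with each control period).
- r.capture(name): name is "scene" or "side" or "wrist"; returns a dict with "frame" (480x640x3 uint8, red, green, blue), "K" (3x3 intrinsics, pixels), "eye" and "orientation" of the camera in the world. Camera axes: x right, y down, z forward; pixel columns grow to the right and rows downward; lengths in mm; the calibration is good to about 2 mm. A picture is of the moment at which its call begins. There is no depth.
- r.close_job(): hands the job in; it is judged then, once.
The state is a dict: "time": time; "qpos": joint angles; "joint_vel": joint speeds; "effort": joint torques, N m; "position": TCP position; "eef_rot": TCP orientation; "ft_force": force on the tool from outside, world axes, zero at the start; "ft_torque": the same for the moment, N m; "grip_width": finger opening in mm; "grasp_force": force on a finger pad.
Only numpy, scipy, OpenCV 4.12 (cv2) and the standard library are available. Lean on these libraries where they do the work, as an engineer would, in place of code of your own. Each camera call takes 0.05 s, during which the arm holds its last target. There are 200 camera calls.

## Working session

There is one attempt and no reset: what is moved stays moved. The work goes in short steps, Python scripts to look and compute and a tool call to move; the robot and the scene stay as the last step left them, time stands still between calls to the robot, and variables do not carry over. Pictures are saved under pics/ and viewed, at most 14 in all, crops included, and the job is handed in when it is done.

Besides the shell and the picture viewer there is one more tool, called after "Emit:" as name(argument=value, ...), one argument or row to a line, values as JSON. send_rows: Moves the arm, as the interface text tells. Its arguments: {"type":"object","properties":{"moves":{"type":"array"}},"required":["moves"]}

```bash
ls; mkdir -p pics; cat > h.py <<'E'
import numpy as np, cv2
from scipy.spatial.transform import Rotation as R
from station import r
def rot(q): return R.from_quat([q[1],q[2],q[3],q[0]]).as_matrix()
def cap(n,f=None):
    c=r.capture(n)
    if f: cv2.imwrite('pics/'+f,cv2.cvtColor(c['frame'],cv2.COLOR_RGB2BGR))
    return c
def ray(c,u,v,z):
    K=np.array(c['K']);d=rot(c['orientation'])@np.linalg.inv(K)@np.array([u,v,1.]);e=np.array(c['eye'])
    return e+d*(z-e[2])/d[2]
def proj(c,p):
    q=np.array(c['K'])@rot(c['orientation']).T@(np.array(p,float)-np.array(c['eye']));return q[:2]/q[2]
E
python3 - <<'E'
from h import *
for n in('scene','side','wrist'):
    c=cap(n,n+'0.png'); print(n,c['eye'],c['orientation'],np.array(c['K'])[0])
import pickle
print(r.read_state())
E
```

```text
pics
scene [1105.72465933  325.78432585 1005.14603118] [-0.15950556  0.49373657  0.81440666 -0.25985372] [513.02141775   0.         323.78058958]
side [235.04884858 880.98453611 813.67286462] [ 0.07265149 -0.13084402  0.89506041 -0.42008149] [500.54296975   0.         318.29711338]
wrist [ 331.9280149  -477.41910208  372.79660377] [ 0.1374796   0.83927648 -0.51890054 -0.08635143] [394.63170901   0.         314.99107884]
{'time': 0.15, 'qpos': array([-1.25749980e+00,  2.07322424e-01,  1.54263549e+00, -1.96778354e-05,
        1.39349584e+00, -1.50488362e-01]), 'joint_vel': array([-1.64268687e-03, -1.23375785e-03, -2.37905146e-03, -1.74405452e-03,
       -1.55444662e-04,  4.83346358e-06]), 'effort': array([ 5.18864363e-04, -3.83510506e+01, -2.92037165e+01, -1.28834708e-04,
        6.60506761e-03,  1.35385497e-05]), 'position': array([ 257.00091534, -513.62609988,  191.4322292 ]), 'eef_rot': array([-9.26682516e-04,  9.73232395e-01,  2.29821320e-01, -8.53180385e-05]), 'ft_force': array([ 0.87388377, -0.09936931, -0.87297287]), 'ft_torque': array([0.00092842, 0.01418952, 0.01614484]), 'grasp_force': 0.0, 'grip_width': 85.7417511228473}
```

View pics/scene0.png

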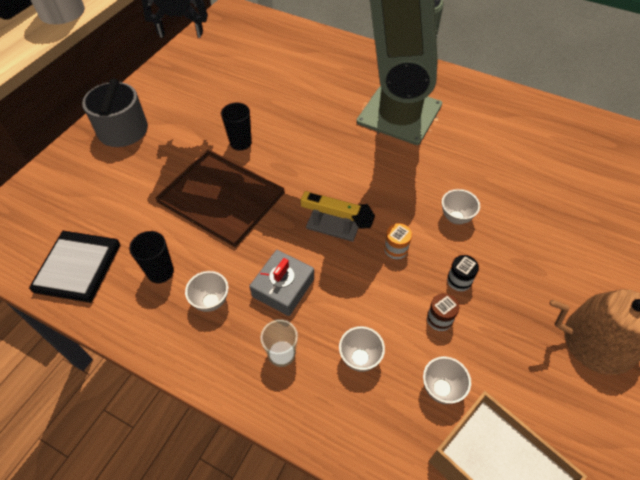

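View pics/side0.png

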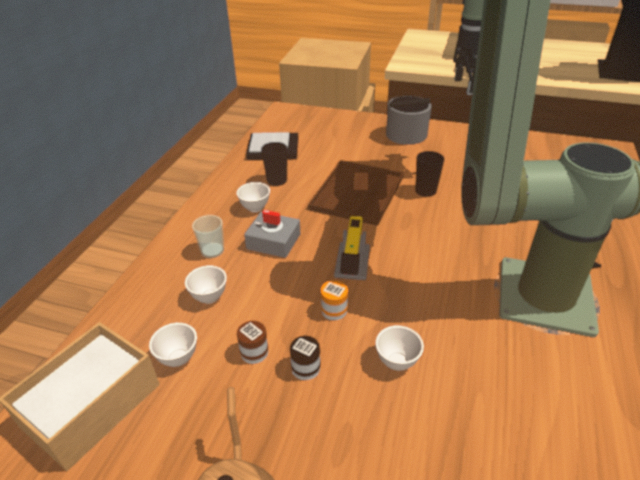

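The scene shows three jars with labels at scene pixels: amber (399,235), black (464,267) and brown (445,305). There is no cream jar. The scanner is at (335,207), the key at (281,270) and the tray at (221,197).

```bash
cat >> h.py <<'E'
def world(c,mask,z):
    v,u=np.nonzero(mask);K=np.array(c['K'])
    d=(rot(c['orientation'])@np.linalg.inv(K)@np.array([u,v,np.ones_like(u)]))
    e=np.array(c['eye'])[:,None]
    return (e+d*(z-e[2])/d[2]).T[:,:2]
def blob(mask,seed=None):
    n,l,s,ce=cv2.connectedComponentsWithStats(mask.astype(np.uint8))
    return l==1+np.argmax(s[1:,4])
def rect(P):
    (c,(w,h),a)=cv2.minAreaRect(P.astype(np.float32))
    if w<h: w,h,a=h,w,a+90
    return np.round([c[0],c[1],w,h,(a+90)%180-90],1)
def win(m,u,v,s):
    o=np.zeros_like(m);o[v-s:v+s,u-s:u+s]=m[v-s:v+s,u-s:u+s];return o
E
python3 - <<'E'
from h import *
S={'scene':dict(amber=(399,235),black=(464,267),brown=(445,305),scan=(335,207),key=(281,268),tray=(221,197)),
'side':dict(amber=(333,290),black=(305,347),brown=(252,331),scan=(353,240),key=(270,218),tray=(355,190))}
for n in S:
    c=cap(n);f=c['frame'];hsv=cv2.cvtColor(f,cv2.COLOR_RGB2HSV);H,Sa,V=[hsv[...,i].astype(int) for i in range(3)]
    for j in('amber','black','brown'):
        u,v=S[n][j]
        m=win((Sa<70)&(V>130),u,v,12);m=cv2.morphologyEx(m.astype(np.uint8),cv2.MORPH_CLOSE,np.ones((3,3)))
        m=blob(m);print(n,j,m.sum(),rect(world(c,m,66)))
    u,v=S[n]['scan'];m=blob(win((H>18)&(H<32)&(Sa>150)&(V>120),u,v,45));print(n,'scan',m.sum(),rect(world(c,m,80)))
    u,v=S[n]['key'];m=blob(win(((H<5)|(H>172))&(Sa>160)&(V>110),u,v,25));print(n,'key',m.sum(),rect(world(c,m,85)), 'top', )
    u,v=S[n]['tray'];m=blob(win((V<85),u,v,75));print(n,'tray',m.sum(),rect(world(c,m,15)))
    cr=cv2.cvtColor(f,cv2.COLOR_RGB2BGR)
    a=cr[195:345,250:490] if n=='scene' else cr[190:390,220:420]
    cv2.imwrite(f'pics/{n}c.png',cv2.resize(a,None,fx=3,fy=3,interpolation=cv2.INTER_CUBIC))
E
```

```text
scene amber 106 [437.8 171.3  30.5  21.6 -14.7]
scene black 194 [449.6 330.9  37.9  27.6 -12.9]
scene brown 190 [560.2 324.5  34.3  25.1 -24.8]
scene scan 739 [451.1   1.7 134.1  44.8 -81. ]
scene key 108 [651.8 -10.7  53.8  14.9   2.9] top
scene tray 5627 [ 500.6 -276.5  265.8  208.1   84.4]
side amber 109 [436.1 170.   31.6  21.4 -13. ]
side black 265 [448.8 329.1  38.7  29.6 -13.1]
side brown 204 [559.3 322.6  36.4  26.9 -26.5]
side scan 427 [437.6  -2.8 138.6  32.1 -81.3]
side key 174 [643.7  -3.   55.   39.3 -69.4] top
side tray 2287 [ 494.7 -274.7  267.1  189.3   86.2]
```

View pics/scenec.png

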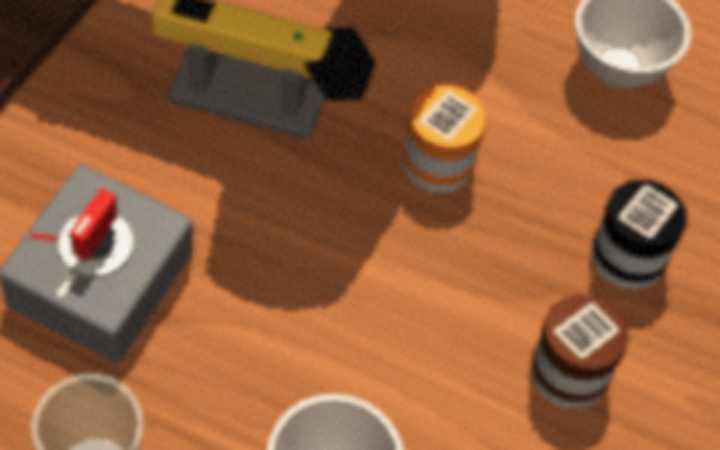

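The crop shows labels whose long side runs across the bars: amber at about -14°, black at -13° and brown at -25°. Both views agree within 2 mm. Next I move over the scanner.

Emit:
send_rows(
  moves=[0.02, -0.019, -0.002, 0, 1, 0.02, -0.019, -0.002, 0, 1, 0.02, -0.019, -0.002, 0, 1, 0.02, -0.019, -0.002, 0, 1, 0.02, -0.019, -0.002, 0, 1, 0.02, -0.019, -0.002, 0, 1, 0.02, -0.019, -0.002, 0, 1, 0.02, -0.019, -0.002, 0, 1, 0.02, -0.019, -0.002, 0, 1, 0.02, -0.019, -0.002, 0, 1],
)

```text
time: 1.25
position: [351.3, -253.7, 212.5]
eef_rot: [0.0, 0.973, 0.23, 0.0]
ft_force: [0.3, -0.4, -0.5]
grip_width: 85.3
grasp_force: 0.0
```

Emit:
send_rows(
  moves=[0.02, -0.019, -0.002, 0, 1, 0.02, -0.019, -0.002, 0, 1, 0.02, -0.019, -0.002, 0, 1, 0.02, -0.019, -0.002, 0, 1, 0.02, -0.019, -0.002, 0, 1, 0.02, -0.019, -0.002, 0, 1, 0.02, -0.019, -0.002, 0, 1, 0.02, -0.019, -0.002, 0, 1, 0.02, -0.019, -0.002, 0, 1, 0.02, -0.019, -0.002, 0, 1],
)

```text
time: 2.25
position: [445.1, 5.7, 232.5]
eef_rot: [0.0, 0.973, 0.23, 0.0]
ft_force: [0.5, 0.1, 0.1]
grip_width: 85.7
grasp_force: 0.0
```

Emit:
send_rows(
  moves=[0, 0, 0, -8, 1, 0, 0, 0, -8, 1, 0, 0, 0, -8, 1, 0, 0, 0, -8, 1, 0, 0, 0, -8, 1, 0, 0, 0, -8, 1, 0, 0, 0, -8, 1, 0, 0, 0, -8, 1, 0, 0, 0, -8, 1, 0, 0, 0, 0, 1],
)

```text
time: 3.25
position: [444.8, 4.5, 232.3]
eef_rot: [-0.0, 0.652, 0.758, -0.0]
ft_force: [0.4, -0.3, -0.2]
grip_width: 85.0
grasp_force: 0.0
```

```bash
cat >> h.py <<'E'
def plan(x,y,z,psi):
    s=r.read_state();M=rot(s['eef_rot']);p=np.array(s['position'])
    cur=np.degrees(np.arctan2(M[1,0],M[0,0]))
    d=M.T@(np.array([x,y,z])-p)
    print('t %.1f at'%s['time'],p.round(1),'psi %.2f'%cur,'tilt %.4f'%np.hypot(M[0,2],M[1,2]),'q6 %.2f'%s['qpos'][5],'w %.1f'%s['grip_width'],'F',np.round(s['ft_force'],1),'\n  tool shift',d.round(1),'turn %.1f'%((cur-psi+180)%360-180))
E
python3 - <<'E'
from h import *
plan(442,0,150,99)
c=cap('wrist','w1.png');f=c['frame'];hsv=cv2.cvtColor(f,cv2.COLOR_RGB2HSV);H,Sa,V=[hsv[...,i].astype(int) for i in range(3)]
m=blob((H>18)&(H<32)&(Sa>150)&(V>100));P=world(c,m,80);print(m.sum(),rect(P))
E
```

```text
t 3.2 at [444.8   4.5 232.3] psi 98.56 tilt 0.0002 q6 -0.33 w 85.0 F [ 0.4 -0.3 -0.2] 
  tool shift [-4.1 -3.5 82.3] turn -0.4
4507 [ 4.398e+02 -1.000e-01  1.366e+02  3.000e+01 -8.140e+01]
```

View pics/w1.png

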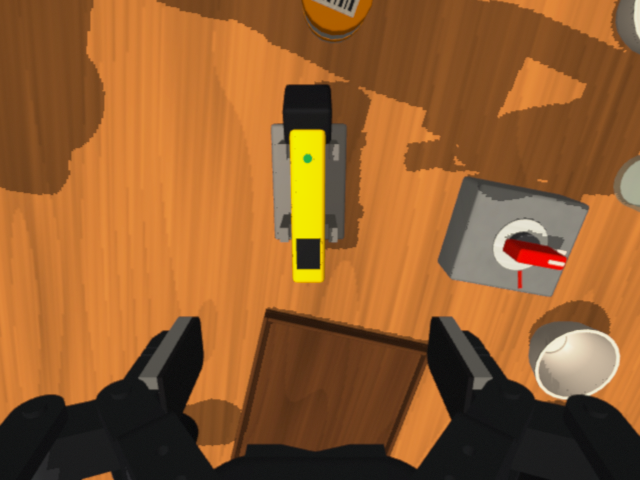

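The wrist view shows the scanner handle at (307,205), its head pointing up at (307,112), the cradle under it, and the key at (535,254) with the log box at (515,240).

```bash
python3 - <<'E'
from h import *
c=cap('wrist')
for u,v in((275,125),(346,125),(344,241),(275,240)): print(ray(c,u,v,12)[:2].round(1))
print('key ends top', ray(c,563,262,93),ray(c,510,248,93), 'ring centre z50',ray(c,523,244,50))
for u,v in((473,178),(587,205),(551,296),(455,260)): print('box',ray(c,u,v,50)[:2].round(1))
for u,v in((268,311),(427,350)): print('tray',ray(c,u,v,20)[:2].round(1))
plan(438,11.5,46,98.6)
E
```

```text
[397.4  62.9]
[466.2  73. ]
[484.5 -45.5]
[410.9 -55.2]
key ends top [666.92552211 -10.26487294  93.        ] [617.18691015  -4.44583401  93.        ] ring centre z50 [653.03998589 -10.66388307  50.        ]
box [587.2  44.9]
box [700.6  35.8]
box [698.9 -60.8]
box [591.7 -36.7]
tray [ 413.1 -137.1]
tray [ 601.5 -160.8]
t 3.4 at [444.9   4.5 232.3] psi 98.41 tilt 0.0001 q6 -0.33 w 85.7 F [0.2 0.1 1. ] 
  tool shift [  7.9  -5.8 186.3] turn -0.2
```

Emit:
send_rows(
  moves=[0.004, -0.003, 0.02, 0, 1, 0.004, -0.003, 0.03, 0, 1, 0, 0, 0.03, 0, 1, 0, 0, 0.03, 0, 1, 0, 0, 0.02, 0, 1, 0, 0, 0.02, 0, 1, 0, 0, 0.015, 0, 1, 0, 0, 0.01, 0, 1, 0, 0, 0.006, 0, 1, 0, 0, 0.005, 0, 1],
)

```text
time: 4.35
position: [438.2, 11.5, 46.3]
eef_rot: [0.0, 0.653, 0.758, 0.0]
ft_force: [0.3, 0.6, 0.2]
grip_width: 85.6
grasp_force: 0.0
```

Emit:
send_rows(
  moves=[0, 0, 0, 0, 0.2, 0, 0, 0, 0, -0.3, 0, 0, 0, 0, -1, 0, 0, 0, 0, -1, 0, 0, 0, 0, -1, 0, 0, 0, 0, -1, 0, 0, 0, 0, -1, 0, 0, 0, 0, -1, 0, 0, 0, 0, -1, 0, 0, 0, 0, -1],
)

```text
time: 5.35
position: [437.8, 11.5, 46.4]
eef_rot: [-0.0, 0.652, 0.758, -0.0]
ft_force: [-0.2, 0.2, -0.6]
grip_width: -0.0
grasp_force: 0.0
```

```bash
python3 - <<'E'
from h import *
a=cap('wrist')['frame'];b=cap('scene')['frame'][130:280,250:450];b=cv2.resize(b,(640,480))
cv2.imwrite('pics/chk.png',cv2.cvtColor(cv2.resize(np.hstack([a,b]),(800,300)),cv2.COLOR_RGB2BGR))
print(r.read_state())
E
```

```text
{'time': 5.45, 'qpos': array([-1.71753013e-01,  1.01796082e-01,  1.99988384e+00,  5.67364139e-05,
        1.04003585e+00, -3.21369269e-01]), 'joint_vel': array([ 0.0011526 , -0.00154454, -0.00094383, -0.00069905,  0.00121096,
        0.00179271]), 'effort': array([-1.34656355e-03, -2.80601692e+01, -2.35445434e+01, -2.77399004e-04,
        9.19411395e-04,  4.07411005e-05]), 'position': array([437.80393789,  11.56249098,  46.3512634 ]), 'eef_rot': array([-6.53912718e-05,  6.52292002e-01,  7.57967770e-01, -1.05909353e-05]), 'ft_force': array([ 0.3420962 , -0.95739981, -0.82203322]), 'ft_torque': array([-0.02651836,  0.02223414, -0.01111678]), 'grasp_force': 0.0, 'grip_width': 0.018546758191919373}
```

View pics/chk.png

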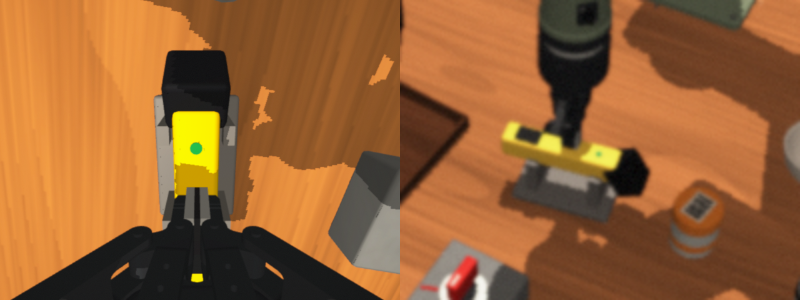

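The fingers shut on nothing and the handle lies untouched. I'll check where the TCP really is in the images.

```bash
python3 - <<'E'
from h import *
w=cap('wrist');s=cap('scene');d=cap('side')
p=np.array(r.read_state()['position'])
for z in(46,66,86,106): print(z,[proj(c,[p[0],p[1],z]).round(0) for c in(w,s,d)])
print(w['eye'],w['orientation'])
a=cv2.resize(s['frame'][150:250,280:400],(480,400),interpolation=cv2.INTER_CUBIC);b=cv2.resize(d['frame'][170:270,300:380],(320,400),interpolation=cv2.INTER_CUBIC)
cv2.imwrite('pics/chk2.png',cv2.cvtColor(np.hstack([a,b]),cv2.COLOR_RGB2BGR))
hsv=cv2.cvtColor(w['frame'],cv2.COLOR_RGB2HSV);H,Sa,V=[hsv[...,i].astype(int) for i in range(3)]
m=blob((H>18)&(H<32)&(Sa>150)&(V>70));
for z in(80,60,40): print(z,rect(world(w,m,z)))
E
```

```text
46 [array([313., 278.]), array([335., 212.]), array([352., 249.])]
66 [array([313., 296.]), array([335., 207.]), array([352., 242.])]
86 [array([313., 319.]), array([335., 201.]), array([352., 235.])]
106 [array([312., 347.]), array([336., 196.]), array([352., 228.])]
[426.71291134  92.61749278 227.82208982] [0.16174142 0.98403086 0.07339588 0.01166323]
80 [434.1  38.4  59.4  29.7 -81.1]
60 [435.1  31.1  67.4  33.7 -81.1]
40 [436.1  23.8  75.4  37.7 -81.1]
```

View pics/chk2.png

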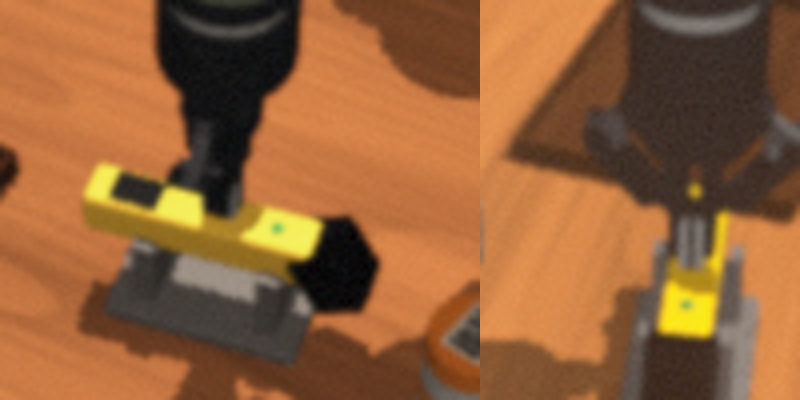

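The fingertip seems to end near z≈78 (scene crop (215,215)), not at 46. I'll raise the arm and check the TCP against the images.

Emit:
send_rows(
  moves=[0, 0, -0.01, 0, -1, 0, 0, -0.02, 0, -1, 0, 0, -0.02, 0, -1, 0, 0, -0.02, 0, -1, 0, 0, -0.02, 0, -1, 0, 0, -0.01, 0, -1, 0, 0, 0, 0, -1],
)

```text
time: 6.3
position: [439.4, 11.3, 148.4]
eef_rot: [0.002, 0.652, 0.758, 0.001]
ft_force: [-0.5, -0.9, -0.5]
grip_width: 0.1
grasp_force: 0.0
```

```bash
python3 - <<'E'
from h import *
w=cap('wrist');s=cap('scene');d=cap('side')
st=r.read_state();p=np.array(st['position']);print(p,st['grip_width'])
for z in(0,20,40,60): print(z,[proj(c,p+[0,0,z]).round(0) for c in(w,s,d)])
def mk(c,x0,y0,k,wd,ht):
    f=cv2.resize(c['frame'][y0:y0+ht,x0:x0+wd],None,fx=k,fy=k,interpolation=cv2.INTER_CUBIC)
    for z,col in((0,(0,255,0)),(20,(0,255,255)),(40,(255,0,255))):
        u=(proj(c,p+[0,0,z])-[x0,y0])*k;cv2.circle(f,tuple(int(t) for t in u),3,col,-1)
    return f
cv2.imwrite('pics/chk3.png',cv2.cvtColor(np.hstack([mk(s,270,130,3,133,133),mk(w,183,130,1.5,267,266)]),cv2.COLOR_RGB2BGR))
E
```

```text
[437.01090911  11.6885156  145.49470144] 0.007761471415196863
0 [array([309., 275.]), array([336., 184.]), array([353., 215.])]
20 [array([308., 292.]), array([336., 178.]), array([353., 207.])]
40 [array([307., 314.]), array([337., 172.]), array([354., 200.])]
60 [array([307., 341.]), array([337., 165.]), array([354., 192.])]
```

View pics/chk3.png

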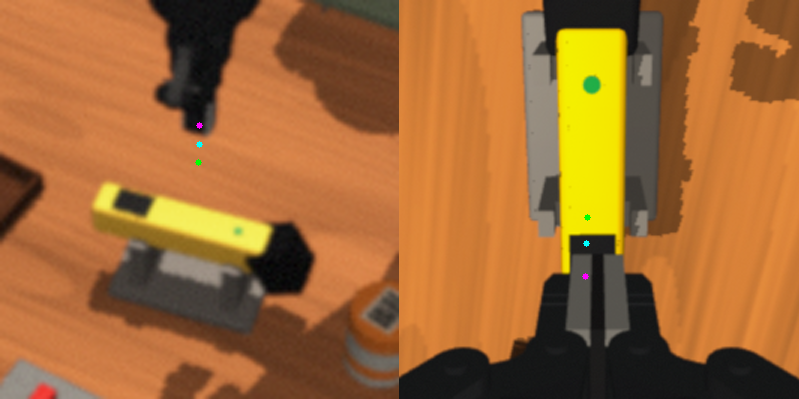

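The fingertips really sit about 33–40 mm behind the reported TCP, and about 3 mm towards tool +y: the scene tip is near the +35 mm mark, and the wrist finger seam is at column 315 against a TCP at 309. I'll work with that offset and regrasp deeper.

Emit:
send_rows(
  moves=[0, -0.002, 0, 0, 1, 0, 0, 0, 0, 1, 0, 0, 0.01, 0, 1, 0, 0, 0.02, 0, 1, 0, 0, 0.02, 0, 1, 0, 0, 0.02, 0, 1, 0, 0, 0.02, 0, 1, 0, 0, 0.01, 0, 1, 0, 0, 0, 0, 1, 0, 0, 0, 0, 1],
)

```text
time: 7.45
position: [436.1, 11.2, 46.5]
eef_rot: [0.0, 0.652, 0.758, 0.0]
ft_force: [0.5, -1.0, 0.5]
grip_width: 85.3
grasp_force: 0.0
```

Emit:
send_rows(
  moves=[0, 0, 0.01, 0, 1, 0, 0, 0.01, 0, 1, 0, 0, 0.01, 0, 1, 0, 0, 0.01, 0, 1, 0, 0, 0, 0, 1],
)

```text
time: 7.95
position: [434.0, 11.6, 4.6]
eef_rot: [-0.002, 0.652, 0.758, -0.001]
ft_force: [-0.5, 0.0, 0.3]
grip_width: 85.4
grasp_force: 0.0
```

Emit:
send_rows(
  moves=[0, 0, 0, 0, 0.4, 0, 0, 0, 0, -0.3, 0, 0, 0, 0, -1, 0, 0, 0, 0, -1, 0, 0, 0, 0, -1, 0, 0, 0, 0, -1, 0, 0, 0, 0, -1, 0, 0, 0, 0, -1, 0, 0, 0, 0, -1, 0, 0, 0, 0, -1],
)

```text
time: 8.95
position: [436.7, 11.1, 7.0]
eef_rot: [0.001, 0.652, 0.758, 0.0]
ft_force: [0.3, 0.5, 6.1]
grip_width: 29.3
grasp_force: 59.8
```

Gripped at 29 mm. Now I lift it.

Emit:
send_rows(
  moves=[0, 0, -0.005, 0, -1, 0, 0, -0.01, 0, -1, 0, 0, -0.02, 0, -1, 0, 0, -0.02, 0, -1, 0, 0, -0.02, 0, -1, 0, 0, -0.02, 0, -1, 0, 0, -0.01, 0, -1, 0, 0, -0.005, 0, -1, 0, 0, 0, 0, -1, 0, 0, 0, 0, -1],
)

```text
time: 9.95
position: [434.9, 11.4, 115.4]
eef_rot: [-0.001, 0.652, 0.758, -0.001]
ft_force: [0.4, 0.5, -1.7]
grip_width: 29.3
grasp_force: 59.4
```

```bash
python3 - <<'E'
from h import *
w=cap('wrist');s=cap('scene');d=cap('side')
st=r.read_state();p=np.array(st['position']);print(p,st['grip_width'],st['ft_force'])
for n,c in(('w',w),('s',s),('d',d)):
    hsv=cv2.cvtColor(c['frame'],cv2.COLOR_RGB2HSV);H,Sa,V=[hsv[...,i].astype(int) for i in range(3)]
    m=blob((H>20)&(H<32)&(Sa>150)&(V>100));v,u=np.nonzero(m);print(n,m.sum(),u.min(),u.max(),v.min(),v.max())
    cc,_=cv2.findContours(m.astype(np.uint8),0,1);a=cv2.approxPolyDP(max(cc,key=len),3,True)[:,0];print(a.tolist())
    for z in (160,170,180): print(z,[ray(c,*q,z)[:2].round(0).tolist() for q in a][:6])
b=cv2.resize(s['frame'][110:243,260:393],(400,400));g=cv2.resize(d['frame'][140:260,290:410],(400,400))
cv2.imwrite('pics/chk4.png',cv2.cvtColor(np.hstack([b,g]),cv2.COLOR_RGB2BGR));cv2.imwrite('pics/w4.png',cv2.cvtColor(w['frame'],cv2.COLOR_RGB2BGR))
# re-check jars
S=dict(amber=(399,235),black=(464,267),brown=(445,305))
hsv=cv2.cvtColor(s['frame'],cv2.COLOR_RGB2HSV)
for j,(u,v) in S.items():
    m=win((hsv[...,1]<70)&(hsv[...,2]>130),u,v,12);m=blob(cv2.morphologyEx(m.astype(np.uint8),cv2.MORPH_CLOSE,np.ones((3,3))));print(j,rect(world(s,m,66)))
E
```

```text
[434.93999586  11.38675029 115.33887549] 29.189569281817267 [-0.85500005 -0.45418449 -2.41377748]
w 22134 264 365 201 451
[[270, 203], [265, 210], [274, 443], [311, 451], [354, 444], [364, 207], [353, 201]]
160 [[413.0, 58.0], [411.0, 55.0], [427.0, -50.0], [444.0, -52.0], [462.0, -45.0], [446.0, 61.0]]
170 [[414.0, 60.0], [412.0, 58.0], [427.0, -40.0], [442.0, -42.0], [459.0, -35.0], [444.0, 64.0]]
180 [[414.0, 63.0], [413.0, 61.0], [426.0, -29.0], [441.0, -31.0], [456.0, -25.0], [443.0, 66.0]]
s 192 300 326 158 178
[[304, 158], [300, 165], [303, 173], [305, 169], [311, 173], [312, 170], [320, 178], [326, 164], [311, 168]]
160 [[413.0, -82.0], [436.0, -79.0], [453.0, -62.0], [441.0, -64.0], [445.0, -46.0], [437.0, -49.0]]
170 [[421.0, -77.0], [444.0, -75.0], [461.0, -57.0], [449.0, -59.0], [453.0, -42.0], [444.0, -44.0]]
180 [[429.0, -72.0], [452.0, -70.0], [469.0, -53.0], [457.0, -55.0], [461.0, -38.0], [452.0, -40.0]]
d 374 346 363 185 215
[[352, 185], [346, 213], [358, 215], [363, 194]]
160 [[463.0, -81.0], [449.0, 29.0], [422.0, 29.0], [430.0, -52.0]]
170 [[460.0, -67.0], [446.0, 42.0], [419.0, 42.0], [427.0, -38.0]]
180 [[456.0, -52.0], [442.0, 55.0], [416.0, 55.0], [424.0, -23.0]]Traceback (most recent call last):
  File "<stdin>", line 15, in <module>
  File "h.py", line 21, in blob
    return l==1+np.argmax(s[1:,4])
                ~~~~~~~~~^^^^^^^^^
    return _wrapfunc(a, 'argmax', axis=axis, out=out, **kwds)
    return bound(*args, **kwds)
ValueError: attempt to get argmax of an empty sequence
```

View pics/chk4.png

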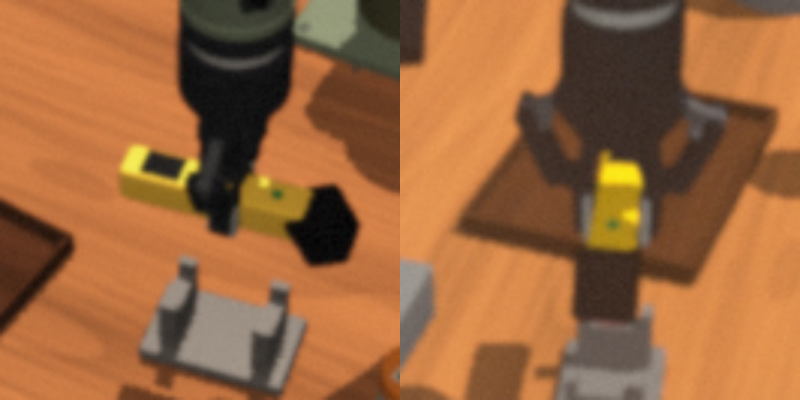

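The scanner is level in the fingers and clear of the cradle. Its origin is about 43 mm above the reported TCP z. I'll recheck the jars and plan the aim at amber.

```bash
cat >> h.py <<'E'
def labels(c,seeds,vmin=90,s=16):
    hsv=cv2.cvtColor(c['frame'],cv2.COLOR_RGB2HSV);o={}
    for j,(u,v) in seeds.items():
        m=win((hsv[...,1]<90)&(hsv[...,2]>vmin),u,v,s);m=cv2.morphologyEx(m.astype(np.uint8),cv2.MORPH_CLOSE,np.ones((3,3)))
        if m.any(): m=blob(m);o[j]=rect(world(c,m,66));print(j,m.sum(),o[j])
        else: print(j,'none')
    return o
def aim(lx,ly,a):
    t=np.radians(a);x=lx-127*np.cos(t)-2*np.sin(t);y=ly-127*np.sin(t)+2*np.cos(t);plan(x,y,111,a)
SC=dict(amber=(399,235),black=(464,267),brown=(445,305));SI=dict(amber=(333,290),black=(305,347),brown=(252,331))
E
python3 - <<'E'
from h import *
for v in(70,110):labels(cap('scene'),SC,v,12);labels(cap('side'),SI,v,12)
aim(437,170.7,76);aim(449,330,77);aim(560,323.5,65)
E
```

```text
amber 99 [438.5 172.8  32.7  21.6 -14.3]
black 235 [449.9 331.   41.5  30.7 -13.2]
brown 217 [560.9 324.   35.8  27.3 -25.9]
amber 129 [436.7 170.4  33.5  23.6 -13.5]
black 319 [448.9 329.   43.3  33.4 -13.1]
brown 237 [559.5 322.3  39.5  29.3 -25.6]
amber 10 [443.1 160.6  18.3   5.    1.5]
black 208 [449.9 331.1  38.8  29.  -14.6]
brown 216 [561.1 324.1  35.9  27.  -25.6]
amber 73 [436.4 169.9  32.4  23.5 -13. ]
black 283 [448.7 328.8  40.2  31.  -12.7]
brown 234 [559.5 322.4  39.7  28.6 -26.5]
t 10.3 at [435.6  11.3 116. ] psi 98.57 tilt 0.0009 q6 -0.32 w 29.2 F [-0.8  0.5 -1.4] 
  tool shift [ 40.9 -25.4   5. ] turn 22.6
t 10.3 at [435.6  11.3 116. ] psi 98.57 tilt 0.0009 q6 -0.32 w 29.2 F [-0.8  0.5 -1.4] 
  tool shift [195.8  12.2   5. ] turn 21.6
t 10.3 at [435.6  11.3 116. ] psi 98.57 tilt 0.0009 q6 -0.32 w 29.2 F [-0.8  0.5 -1.4] 
  tool shift [185.5  97.7   4.9] turn 33.6
```

Emit:
send_rows(
  moves=[0.01, -0.006, 0.001, 0, -1, 0.01, -0.006, 0.001, 0, -1, 0.01, -0.006, 0.001, 0, -1, 0.01, -0.007, 0.001, 0, -1, 0, 0, 0, 6, -1, 0, 0, 0, 6, -1, 0, 0, 0, 6, -1, 0, 0, 0, 4.6, -1, 0, 0, 0, 0, -1, 0, 0, 0, 0, -1],
)

```text
time: 11.3
position: [404.8, 47.5, 112.4]
eef_rot: [-0.0, 0.787, 0.616, 0.0]
ft_force: [0.5, 0.3, -1.2]
grip_width: 29.3
grasp_force: 59.3
```

```bash
cat >> h.py <<'E'
E
python3 - <<'E'
from h import *
s=cap('scene');labels(s,SC,80,12);d=cap('side');o=labels(d,SI,80,12)
aim(437,170.7,76)
w=cap('wrist','w5.png')
E
```

```text
amber 69 [437.6 172.5  31.9  22.4 -10.4]
black 230 [449.8 331.   41.4  30.1 -13. ]
brown 215 [561.  324.1  35.8  27.  -25.6]
amber 128 [436.6 169.8  33.5  23.5 -13. ]
black 318 [448.9 328.8  42.4  33.4 -12.8]
brown 236 [559.6 322.2  39.5  29.1 -25. ]
t 11.4 at [405.   47.4 112.4] psi 76.06 tilt 0.0000 q6 0.15 w 29.4 F [ 1.1 -0.5 -2.2] 
  tool shift [ 0.4 -0.7  1.4] turn 0.1
```

View pics/w5.png

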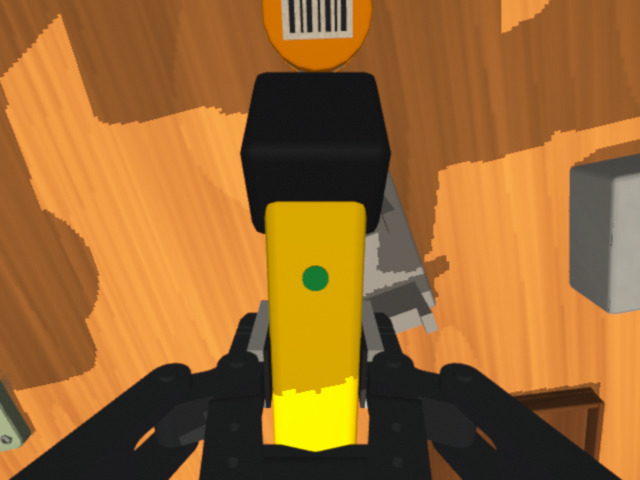

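Label bars (317,17) are aligned with the scanner axis (column 315), so the scan line runs across them. I'll hold and verify the forward offset.

Emit:
send_rows(
  moves=[0, 0, 0.001, 0, -1, 0, 0, 0, 0, -1, 0, 0, 0, 0, -1, 0, 0, 0, 0, -1, 0, 0, 0, 0, -1, 0, 0, 0, 0, -1, 0, 0, 0, 0, -1, 0, 0, 0, 0, -1, 0, 0, 0, 0, -1, 0, 0, 0, 0, -1],
)

```text
time: 12.45
position: [405.2, 47.1, 111.4]
eef_rot: [-0.0, 0.788, 0.615, -0.0]
ft_force: [0.4, -0.0, -2.2]
grip_width: 29.3
grasp_force: 59.3
```

Emit:
send_rows(
  moves=[0, 0, 0, 0, -1, 0, 0, 0, 0, -1, 0, 0, 0, 0, -1, 0, 0, 0, 0, -1, 0, 0, 0, 0, -1, 0, 0, 0, 0, -1, 0, 0, 0, 0, -1, 0, 0, 0, 0, -1],
)

```text
time: 13.25
position: [405.2, 47.1, 111.4]
eef_rot: [-0.0, 0.788, 0.615, 0.0]
ft_force: [-0.2, 0.3, -2.1]
grip_width: 29.3
grasp_force: 59.3
```

```bash
python3 - <<'E'
from h import *
w=cap('wrist')
t=np.radians(76);h=np.array([np.cos(t),np.sin(t)])
L=np.array([437,170.7])
for z in(179,184,189):
    e=ray(w,315,202,z)[:2]; o=e-56.6*h; print(z,'origin',o.round(1),'fwd to label',(L-o)@h,'side',np.cross(h,L-o))
print('label edge row40 z66',ray(w,317,39,66), 'expected',L-13*h)
p=w['frame'];print(r.read_state()['time'])
s=cap('scene');labels(s,SC,80,12)
E
```

```text
179 origin [406.   45.8] fwd to label 128.6965993240025 side 0.1815687865344593
184 origin [406.3  46.9] fwd to label 127.52269282542261 side 0.18634161172220587
189 origin [406.6  48.1] fwd to label 126.34878632684273 side 0.19111443690988494
label edge row40 z66 [435.20142029 158.43132468  66.        ] expected [433.85501536 158.08615556]
13.3
amber 67 [437.8 171.6  31.5  22.6 -10.9]
black 229 [449.6 331.1  40.9  30.1 -13.2]
brown 216 [561.1 324.3  35.8  27.2 -25.4]<stdin>:6: DeprecationWarning: Arrays of 2-dimensional vectors are deprecated. Use arrays of 3-dimensional vectors instead. (deprecated in NumPy 2.0)
```

Amber is read with margins under 2 mm. Next is brown.

```bash
python3 - <<'E'
from h import *
aim(560.3,323.2,64.5)
E
```

```text
t 13.3 at [405.2  47.1 111.4] psi 75.97 tilt 0.0000 q6 0.15 w 29.1 F [ 0.3  0.4 -2. ] 
  tool shift [181.4  56.3   0.4] turn 11.5
```

Emit:
send_rows(
  moves=[0.02, 0.006, 0, 0, -1, 0.02, 0.006, 0, 0, -1, 0.02, 0.006, 0, 0, -1, 0.02, 0.006, 0, 0, -1, 0.02, 0.006, 0, 0, -1, 0.02, 0.006, 0, 0, -1, 0.02, 0.006, 0, 0, -1, 0.02, 0.006, 0, 0, -1, 0.011, 0.004, 0, 0, -1, 0.01, 0.004, 0, 0, -1],
)

```text
time: 14.35
position: [503.5, 209.6, 111.1]
eef_rot: [-0.0, 0.788, 0.616, -0.0]
ft_force: [0.7, 0.7, -2.2]
grip_width: 29.5
grasp_force: 59.4
```

Emit:
send_rows(
  moves=[0, 0, 0, 4, -1, 0, 0, 0, 4, -1, 0, 0, 0, 3.5, -1, 0, 0, 0, 0, -1, 0, 0, 0, 0, -1],
)

```text
time: 14.85
position: [503.3, 208.8, 111.3]
eef_rot: [0.0, 0.846, 0.534, -0.0]
ft_force: [0.4, 0.8, -2.1]
grip_width: 29.1
grasp_force: 59.4
```

```bash
python3 - <<'E'
from h import *
w=cap('wrist');labels(cap('scene'),SC,80,14);labels(cap('side'),SI,80,14)
aim(560.3,323.2,64.5)
print('label proj',proj(w,[560.3,323.2,66]))
t=np.radians(64.5);h=np.array([np.cos(t),np.sin(t)]);e=np.array([560.3,323.2,66]);e[:2]-=13*h;print('edge',proj(w,e))
hsv=cv2.cvtColor(w['frame'],cv2.COLOR_RGB2HSV);m=((hsv[...,1]<60)&(hsv[...,2]>100));m[100:]=0;v,u=np.nonzero(m[:, 250:390]);print(u.min()+250,u.max()+250,v.max())
E
```

```text
amber 29 [483.  167.5  23.   11.   79. ]
black 219 [449.6 331.2  40.7  30.1 -13.8]
brown 214 [561.  324.2  35.7  27.  -25.6]
amber 125 [437.1 169.4  33.8  24.  -12.9]
black 314 [448.9 328.7  42.3  33.2 -12.7]
brown 239 [559.4 322.   39.5  30.  -25.6]
t 15.0 at [503.4 209.  111.4] psi 64.50 tilt 0.0000 q6 0.68 w 29.5 F [-0.1  0.3 -1.9] 
  tool shift [0.6 0.2 0.4] turn -0.0
label proj [317.26912085  12.11656513]
edge [317.23315618  40.53051352]
281 352 38
```

Emit:
send_rows(
  moves=[0, 0, 0, 0, -1, 0, 0, 0, 0, -1, 0, 0, 0, 0, -1, 0, 0, 0, 0, -1, 0, 0, 0, 0, -1, 0, 0, 0, 0, -1, 0, 0, 0, 0, -1, 0, 0, 0, 0, -1, 0, 0, 0, 0, -1, 0, 0, 0, 0, -1],
)

```text
time: 16.0
position: [503.4, 209.1, 111.4]
eef_rot: [-0.0, 0.846, 0.533, -0.0]
ft_force: [0.4, -0.9, -2.4]
grip_width: 29.0
grasp_force: 59.4
```

Emit:
send_rows(
  moves=[0, 0, 0, 0, -1, 0, 0, 0, 0, -1, 0, 0, 0, 0, -1, 0, 0, 0, 0, -1, 0, 0, 0, 0, -1, 0, 0, 0, 0, -1, 0, 0, 0, 0, -1],
)

```text
time: 16.7
position: [503.4, 209.1, 111.4]
eef_rot: [-0.0, 0.846, 0.533, 0.0]
ft_force: [0.4, -0.3, -2.7]
grip_width: 29.5
grasp_force: 59.4
```

```bash
python3 - <<'E'
from h import *
labels(cap('scene'),SC,80,14);labels(cap('side'),SI,80,14)
aim(449.3,330,77)
E
```

```text
amber 30 [482.6 166.6  24.5  11.4  77.1]
black 218 [449.6 331.2  40.7  30.1 -13.8]
brown 214 [561.  324.2  35.7  27.  -25.6]
amber 127 [436.9 169.6  33.6  24.3 -11.5]
black 311 [448.9 328.7  41.5  33.2 -12.7]
brown 238 [559.4 322.   39.5  30.  -25.6]
t 16.8 at [503.4 209.1 111.4] psi 64.47 tilt 0.0000 q6 0.68 w 29.3 F [ 0.3 -0.3 -1.6] 
  tool shift [-38.6 -75.3   0.4] turn -12.5
```

Emit:
send_rows(
  moves=[-0.007, -0.015, 0, 0, -1, -0.008, -0.015, 0, 0, -1, -0.008, -0.015, 0, 0, -1, -0.008, -0.015, 0, 0, -1, -0.008, -0.015, 0, 0, -1, 0, 0, 0, -4, -1, 0, 0, 0, -4, -1, 0, 0, 0, -4.5, -1, 0, 0, 0, 0, -1, 0, 0, 0, 0, -1],
)

```text
time: 17.8
position: [419.0, 206.2, 111.5]
eef_rot: [0.0, 0.783, 0.622, 0.0]
ft_force: [0.3, 0.7, -1.4]
grip_width: 29.0
grasp_force: 59.6
```

```bash
python3 - <<'E'
from h import *
w=cap('wrist');labels(cap('scene'),SC,80,14);labels(cap('side'),SI,80,14)
aim(449.3,330,77)
t=np.radians(77);h=np.array([np.cos(t),np.sin(t)]);e=np.array([449.3,330,66]);e[:2]-=13*h;print('edge',proj(w,e))
hsv=cv2.cvtColor(w['frame'],cv2.COLOR_RGB2HSV);m=((hsv[...,1]<60)&(hsv[...,2]>100));m[100:]=0;v,u=np.nonzero(m[:, 250:390]);print(u.min()+250,u.max()+250,v.max())
E
```

```text
amber 98 [437.5 171.8  31.9  22.5 -10.2]
black 230 [449.6 330.9  41.   30.3 -13. ]
brown 190 [560.9 324.   35.7  27.4 -25.6]
amber 77 [430.4 171.3  23.4  20.7  76.5]
black 321 [449.  328.9  42.4  33.3 -13.1]
brown 228 [559.4 322.3  39.1  29.1 -24.9]
t 17.9 at [418.9 206.2 111.4] psi 76.92 tilt 0.0000 q6 0.50 w 29.4 F [ 0.1 -0.3 -2.6] 
  tool shift [ 0.4 -0.2  0.4] turn -0.1
edge [315.75357122  40.93138814]
280 352 71
```

Emit:
send_rows(
  moves=[0, 0, 0, 0, -1, 0, 0, 0, 0, -1, 0, 0, 0, 0, -1, 0, 0, 0, 0, -1, 0, 0, 0, 0, -1, 0, 0, 0, 0, -1, 0, 0, 0, 0, -1, 0, 0, 0, 0, -1, 0, 0, 0, 0, -1, 0, 0, 0, 0, -1],
)

```text
time: 18.95
position: [418.9, 206.2, 111.4]
eef_rot: [-0.0, 0.783, 0.622, -0.0]
ft_force: [-0.4, -0.1, -1.8]
grip_width: 29.3
grasp_force: 59.6
```

Emit:
send_rows(
  moves=[0, 0, 0, 0, -1, 0, 0, 0, 0, -1, 0, 0, 0, 0, -1, 0, 0, 0, 0, -1, 0, 0, 0, 0, -1, 0, 0, 0, 0, -1, 0, 0, 0, 0, -1],
)

```text
time: 19.65
position: [418.9, 206.2, 111.4]
eef_rot: [-0.0, 0.783, 0.622, -0.0]
ft_force: [-0.2, 0.5, -2.0]
grip_width: 29.5
grasp_force: 59.6
```

```bash
python3 - <<'E'
from h import *
labels(cap('scene'),SC,80,14);labels(cap('side'),SI,80,14)
plan(436.5,11.2,115,98.6)
E
```

```text
amber 97 [437.6 172.1  31.9  23.1 -10.2]
black 229 [449.6 331.1  40.9  30.1 -13.2]
brown 188 [561.  324.2  35.8  26.9 -25.9]
amber 80 [430.6 171.1  23.5  20.9  75.5]
black 319 [449.  328.9  42.4  33.3 -13.1]
brown 230 [559.2 322.5  38.6  29.3 -25. ]
t 19.8 at [418.9 206.2 111.4] psi 76.97 tilt 0.0000 q6 0.50 w 28.8 F [-0.3  0.2 -2.7] 
  tool shift [-186.    61.1   -3.6] turn -21.6
```

All three jars are read. Now I return the scanner to its cradle.

Emit:
send_rows(
  moves=[-0.02, 0.007, -0.001, 0, -1, -0.02, 0.007, -0.001, 0, -1, -0.02, 0.007, -0.001, 0, -1, -0.02, 0.007, 0, 0, -1, -0.02, 0.007, 0, 0, -1, -0.02, 0.007, 0, 0, -1, -0.02, 0.007, 0, 0, -1, -0.02, 0.006, 0, 0, -1, -0.02, 0.006, 0, 0, -1, -0.006, 0, 0, 0, -1],
)

```text
time: 20.75
position: [436.9, 9.7, 114.6]
eef_rot: [0.0, 0.783, 0.621, 0.0]
ft_force: [0.4, -0.6, -2.8]
grip_width: 29.2
grasp_force: 59.6
```

Emit:
send_rows(
  moves=[0, 0, 0, -6, -1, 0, 0, 0, -6, -1, 0, 0, 0, -6, -1, 0, 0, 0, -3.6, -1, 0, 0, 0, 0, -1, 0, 0, 0, 0, -1],
)

```text
time: 21.35
position: [436.2, 11.7, 114.4]
eef_rot: [-0.0, 0.653, 0.758, 0.0]
ft_force: [-0.1, 0.2, -2.5]
grip_width: 29.4
grasp_force: 59.6
```

```bash
python3 - <<'E'
from h import *
plan(436.7,11.1,7,98.6)
cap('wrist','w6.png')
E
```

```text
t 21.4 at [436.2  11.7 114.4] psi 98.52 tilt 0.0003 q6 -0.32 w 29.4 F [-0.1  0.2 -2.5] 
  tool shift [ -0.7   0.4 107.4] turn -0.1
```

View pics/w6.png

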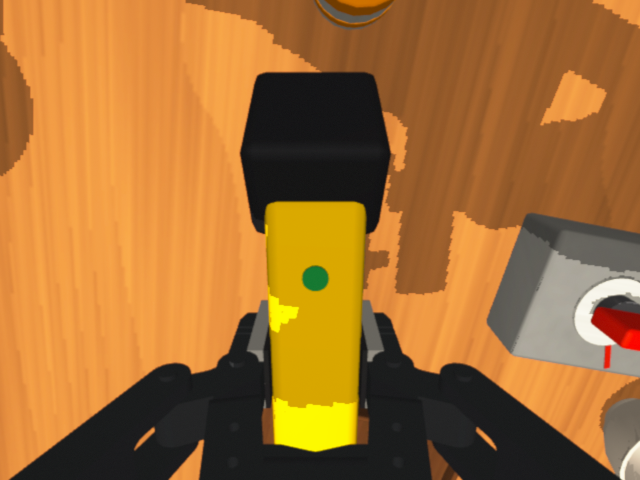

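The scanner at (315,300) is still square in the fingers and hides the cradle below it. I'll lower it.

Emit:
send_rows(
  moves=[-0.001, 0, 0.01, 0, -1, 0, 0, 0.02, 0, -1, 0, 0, 0.02, 0, -1, 0, 0, 0.02, 0, -1, 0, 0, 0.01, 0, -1, 0, 0, 0.01, 0, -1, 0, 0, 0.005, 0, -1, 0, 0, 0.005, 0, -1, 0, 0, 0.003, 0, -1, 0, 0, 0, 0, -1],
)

```text
time: 22.4
position: [436.7, 10.3, 11.4]
eef_rot: [0.0, 0.652, 0.758, 0.0]
ft_force: [-0.2, 0.1, -2.0]
grip_width: 29.4
grasp_force: 59.6
```

Emit:
send_rows(
  moves=[0, 0, 0.002, 0, -1, 0, 0, 0.001, 0, -1, 0, 0, 0, 0, -1, 0, 0, 0, 0, -1],
)

```text
time: 22.8
position: [436.6, 10.3, 8.5]
eef_rot: [0.0, 0.652, 0.758, 0.0]
ft_force: [0.4, 0.3, -1.5]
grip_width: 29.2
grasp_force: 59.6
```

Emit:
send_rows(
  moves=[0, 0, 0.001, 0, -1, 0, 0, 0.001, 0, -1, 0, 0, 0, 0, -1, 0, 0, 0, 0, -1],
)

```text
time: 23.2
position: [436.8, 10.2, 7.1]
eef_rot: [0.0, 0.652, 0.758, 0.0]
ft_force: [-3.1, -0.9, 6.8]
grip_width: 28.9
grasp_force: 60.5
```

Emit:
send_rows(
  moves=[0, 0, 0, 0, -0.2, 0, 0, 0, 0, 0, 0, 0, 0, 0, 0.4, 0, 0, 0, 0, 1, 0, 0, 0, 0, 1, 0, 0, 0, 0, 1, 0, 0, -0.02, 0, 1, 0, 0, -0.04, 0, 1, 0, 0, -0.04, 0, 1, 0, 0, -0.04, 0, 1],
)

```text
time: 24.2
position: [436.1, 10.4, 147.6]
eef_rot: [-0.0, 0.652, 0.758, -0.0]
ft_force: [1.2, -0.3, 0.7]
grip_width: 85.0
grasp_force: 0.0
```

Emit:
send_rows(
  moves=[0, 0, -0.04, 0, 1, 0, 0, -0.03, 0, 1, 0, 0, 0, 0, 1],
)

```text
time: 24.5
position: [440.3, 9.7, 221.9]
eef_rot: [0.005, 0.652, 0.758, 0.003]
ft_force: [0.8, 0.4, -0.3]
grip_width: 85.6
grasp_force: 0.0
```

```bash
python3 - <<'E'
from h import *
w=cap('wrist','w7.png');f=w['frame'];hsv=cv2.cvtColor(f,cv2.COLOR_RGB2HSV);H,Sa,V=[hsv[...,i].astype(int) for i in range(3)]
m=blob((H>18)&(H<32)&(Sa>150)&(V>100));print(m.sum(),rect(world(w,m,80)))
S=cap('scene');labels(S,SC,80,14);labels(cap('side'),SI,80,14)
plan(0,0,0,0)
E
```

```text
4663 [439.2  -1.3 136.6  30.1 -81.4]
amber 72 [437.9 172.   32.4  21.8 -10.9]
black 32 [470.8 359.9  20.8  10.1  -9.3]
brown 215 [560.9 324.   35.8  27.2 -25.9]
amber 126 [436.8 170.   33.1  23.  -13. ]
black 27 [460.9 357.6  13.7   7.3 -70.4]
brown 238 [559.6 322.4  39.5  29.1 -25.6]
t 24.6 at [435.9  10.4 215.6] psi 98.57 tilt 0.0013 q6 -0.32 w 85.1 F [-0.8  0.1  0.6] 
  tool shift [  54.6 -432.3  216.1] turn 98.6
```

View pics/w7.png

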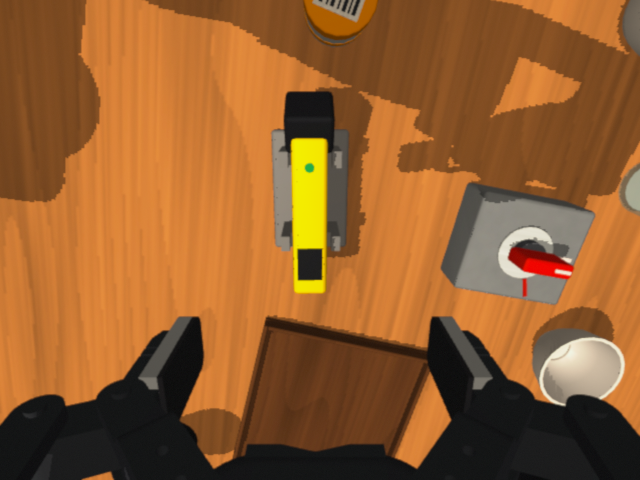

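The scanner is docked at (309,215), within 1 mm of where it began. The black jar has been knocked aside, so I'll find it again.

```bash
python3 - <<'E'
from h import *
s=cap('scene');d=cap('side')
a=cv2.resize(s['frame'][190:340,380:530],(400,400),interpolation=cv2.INTER_CUBIC);b=cv2.resize(d['frame'][270:420,230:380],(400,400),interpolation=cv2.INTER_CUBIC)
cv2.imwrite('pics/j8.png',cv2.cvtColor(np.hstack([a,b]),cv2.COLOR_RGB2BGR))
for c,se in((s,(464,260)),(d,(310,350))):
    hsv=cv2.cvtColor(c['frame'],cv2.COLOR_RGB2HSV)
    m=win(hsv[...,2]<50,*se,45);print(np.argwhere(m).mean(0)[::-1])
E
```

```text
[474.09969789 290.25981873]
[nan nan]<stdin>:7: RuntimeWarning: Mean of empty slice.
  ret = um.true_divide(
```

View pics/j8.png

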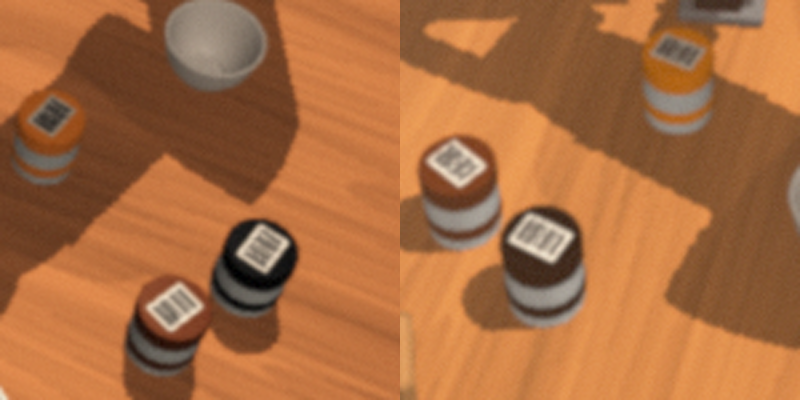

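The black jar stands upright, with its label now at scene (479,283) and side (282,359), close beside brown.

```bash
sed -i 's/black=(464,267)/black=(479,283)/;s/black=(305,347)/black=(282,359)/' h.py; python3 - <<'E'
from h import *
labels(cap('scene'),SC,80,15);labels(cap('side'),SI,80,15)
plan(435,171,80,90)
E
```

```text
amber 71 [438.  172.   31.5  23.   -7.7]
black 244 [479.3 368.2  40.9  29.9 -12.5]
brown 215 [561.1 324.1  35.9  27.  -25.6]
amber 126 [436.6 169.8  32.7  23.5 -12.9]
black 334 [478.4 366.   42.3  32.2 -13.5]
brown 236 [559.7 322.5  39.5  28.9 -25. ]
t 24.9 at [435.4  10.5 214.7] psi 98.57 tilt 0.0035 q6 -0.32 w 85.4 F [ 0.1 -0.3 -0.2] 
  tool shift [158.6  24.  134.8] turn 8.6
```

Emit:
send_rows(
  moves=[0.02, 0.003, 0.01, 0, 1, 0.02, 0.003, 0.01, 0, 1, 0.02, 0.003, 0.01, 0, 1, 0.02, 0.003, 0.01, 0, 1, 0.02, 0.003, 0.01, 0, 1, 0.02, 0.003, 0.01, 0, 1, 0.02, 0.003, 0.01, 0, 1, 0.018, 0.003, 0.01, 4.3, 1, 0, 0, 0, 4.3, 1, 0, 0, 0, 0, 1],
)

```text
time: 25.85
position: [435.5, 170.4, 134.9]
eef_rot: [-0.001, 0.707, 0.707, -0.001]
ft_force: [-0.0, 0.5, 0.7]
grip_width: 85.4
grasp_force: 0.0
```

```bash
python3 - <<'E'
from h import *
plan(435,171,-22,90)
w=cap('wrist');hsv=cv2.cvtColor(w['frame'],cv2.COLOR_RGB2HSV);H,Sa,V=[hsv[...,i].astype(int) for i in range(3)]
m=blob((H>8)&(H<22)&(Sa>215)&(V>80));v,u=np.nonzero(m);print(m.sum(),u.min(),u.max(),v.min(),v.max(), rect(world(w,m,65)), proj(w,[437,171,65]))
cv2.imwrite('pics/w9.png',cv2.cvtColor(w['frame'],cv2.COLOR_RGB2BGR))
E
```

```text
t 25.9 at [435.5 170.4 134.9] psi 90.05 tilt 0.0032 q6 0.19 w 85.4 F [-0.   0.5  0.7] 
  tool shift [  0.7  -0.  156.9] turn 0.1
3413 276 359 188 271 [437.8 173.6  58.   55.6 -90. ] [316.18092884 234.67040769]
```

View pics/w9.png

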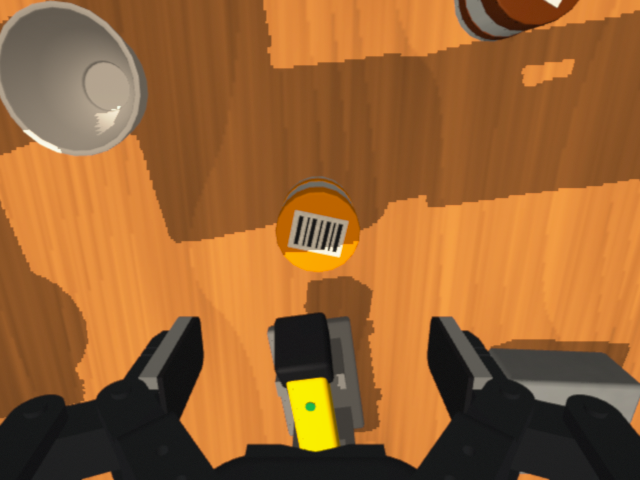

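The amber lid is centred at (318,230) between the fingers, with bowl and scanner clear. I'll descend and grip.

Emit:
send_rows(
  moves=[0.001, 0, 0.02, 0, 1, 0, 0, 0.02, 0, 1, 0, 0, 0.02, 0, 1, 0, 0, 0.02, 0, 1, 0, 0, 0.02, 0, 1, 0, 0, 0.02, 0, 1, 0, 0, 0.015, 0, 1, 0, 0, 0.012, 0, 1, 0, 0, 0.01, 0, 1, 0, 0, 0, 0, 1],
)

```text
time: 26.9
position: [435.7, 170.7, -21.8]
eef_rot: [-0.001, 0.707, 0.707, -0.001]
ft_force: [0.0, 0.3, -0.2]
grip_width: 85.5
grasp_force: 0.0
```

Emit:
send_rows(
  moves=[0, 0, 0, 0, 0.6, 0, 0, 0, 0, 0.3, 0, 0, 0, 0, 0, 0, 0, 0, 0, 0, 0, 0, 0, 0, 0, 0, 0, 0, 0, 0, 0, 0, 0, 0, 0],
)

```text
time: 27.6
position: [438.1, 171.4, -19.5]
eef_rot: [0.001, 0.707, 0.707, 0.001]
ft_force: [0.5, -0.5, 5.6]
grip_width: 54.7
grasp_force: 63.4
```

Emit:
send_rows(
  moves=[0, 0, -0.01, 0, 0, 0, 0, -0.03, 0, 0, 0, 0, -0.03, 0, 0, 0, 0, -0.03, 0, 0, 0, 0, -0.03, 0, 0, 0, 0, -0.02, 0, 0, 0, 0, 0, 0, 0],
)

```text
time: 28.3
position: [439.1, 171.6, 132.7]
eef_rot: [0.002, 0.707, 0.707, 0.003]
ft_force: [0.1, -0.6, -1.3]
grip_width: 54.9
grasp_force: 63.8
```

```bash
python3 - <<'E'
from h import *
s=cap('scene');d=cap('side')
# tumblers (z=110 rim), tray corners
for u,v in((237,111),(150,242)): print('tumbler rim',ray(s,u,v,110)[:2].round(0))
for u,v in((428,157),(275,148)): print('tumbler side',ray(d,u,v,110)[:2].round(0))
for n,c,se in(('s',s,(221,197)),('d',d,(355,190))):
    hsv=cv2.cvtColor(c['frame'],cv2.COLOR_RGB2HSV);m=blob(win(hsv[...,2]<85,*se,72)).astype(np.uint8)
    m=cv2.morphologyEx(m,cv2.MORPH_OPEN,np.ones((9,9)))
    cc,_=cv2.findContours(m,0,1);h=cv2.convexHull(max(cc,key=cv2.contourArea));a=cv2.approxPolyDP(h,8,True)[:,0]
    print(n,[(q.tolist(),ray(c,*q,20)[:2].round(0).tolist()) for q in a])
plan(532,-328,130,-6)
E
```

```text
tumbler rim [ 307. -338.]
tumbler rim [ 734. -277.]
tumbler side [ 315. -343.]
tumbler side [ 737. -280.]Traceback (most recent call last):
  File "<stdin>", line 9, in <module>
ValueError: max() iterable argument is empty
```

Emit:
send_rows(
  moves=[-0.025, 0.005, 0, 0, 0, -0.025, 0.005, 0, 0, 0, -0.025, 0.005, 0, 0, 0, -0.025, 0.005, 0, 0, 0, -0.025, 0.005, 0, 0, 0, -0.025, 0.005, 0, 0, 0, -0.025, 0.005, 0, 0, 0, -0.025, 0.005, 0, 0, 0, -0.025, 0.005, 0, 0, 0, -0.025, 0.005, 0, 0, 0],
)

```text
time: 29.4
position: [484.6, -79.3, 126.7]
eef_rot: [-0.002, 0.707, 0.707, -0.001]
ft_force: [0.2, -0.9, -1.2]
grip_width: 54.7
grasp_force: 63.8
```

Emit:
send_rows(
  moves=[-0.025, 0.004, 0, 0, 0, -0.025, 0.004, 0, 0, 0, -0.025, 0.004, 0, 0, 0, -0.025, 0.004, 0, 0, 0, -0.025, 0.004, 0, 0, 0, -0.025, 0.004, 0, 0, 0, -0.025, 0.004, 0, 0, 0, -0.025, 0.005, 0, 0, 0, -0.025, 0.005, 0, 0, 0, -0.025, 0.005, 0, 0, 0],
)

```text
time: 30.4
position: [527.9, -328.6, 126.0]
eef_rot: [-0.003, 0.707, 0.707, -0.0]
ft_force: [0.6, 0.0, -0.7]
grip_width: 54.8
grasp_force: 63.8
```

Emit:
send_rows(
  moves=[0, 0, 0, 8, 0, 0, 0, 0, 8, 0, 0, 0, 0, 8, 0, 0, 0, 0, 8, 0, 0, 0, 0, 8, 0, 0, 0, 0, 8, 0, 0, 0, 0, 8, 0, 0, 0, 0, 8, 0, 0, 0, 0, 8, 0, 0, 0, 0, 8, 0],
)

```text
time: 31.4
position: [527.7, -327.5, 126.0]
eef_rot: [-0.002, 0.996, 0.084, -0.002]
ft_force: [0.2, -0.1, -1.2]
grip_width: 55.0
grasp_force: 63.6
```

Emit:
send_rows(
  moves=[0, 0, 0, 8, 0, 0, 0, 0, 8, 0, 0, 0, 0, 0, 0, 0, 0, 0, 0, 0],
)

```text
time: 31.8
position: [528.4, -328.0, 127.2]
eef_rot: [-0.001, 0.999, -0.051, -0.002]
ft_force: [0.5, 0.3, -1.7]
grip_width: 55.0
grasp_force: 63.5
```

```bash
python3 - <<'E'
from h import *
plan(532,-328,-13,-6)
cap('wrist','w10.png')
labels(cap('scene'),SC,80,15);labels(cap('side'),SI,80,15)
E
```

```text
t 31.8 at [ 528.4 -328.   127.2] psi -5.86 tilt 0.0039 q6 0.98 w 55.0 F [ 0.5  0.3 -1.7] 
  tool shift [ 4.100e+00 -1.000e-01  1.402e+02] turn 0.1
amber none
black 244 [479.3 368.2  40.9  29.9 -12.5]
brown 218 [561.1 324.1  35.8  27.7 -25.6]
amber 40 [433.  130.   28.    9.2  16. ]
black 336 [478.5 366.4  42.3  33.1 -13.3]
brown 235 [559.7 322.4  39.5  28.7 -24.9]
```

View pics/w10.png

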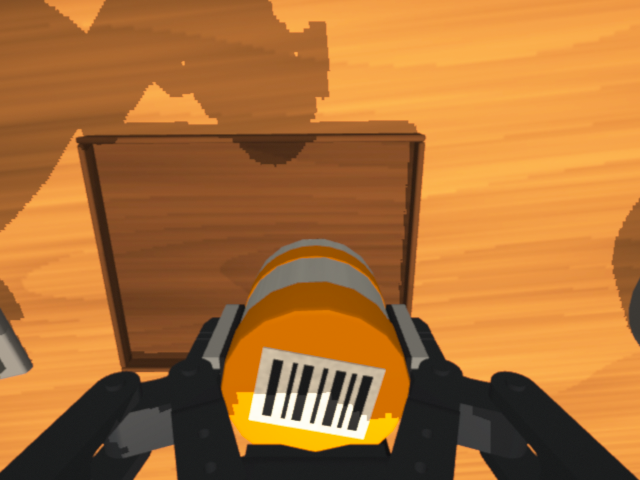

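Amber is held upright over the tray, whose rim corners are at (78,137), (424,137) and (125,370). I'll refine the tray centre from those.

```bash
python3 - <<'E'
from h import *
w=cap('wrist')
a,b,c=[ray(w,u,v,20)[:2] for u,v in((78,137),(424,137),(125,370))]
print(a,b,c,np.linalg.norm(a-b),np.linalg.norm(a-c))
ctr=(b+c)/2;ax=np.degrees(np.arctan2(*(b-a)[::-1]))+90;print('centre',ctr,'x axis',ax)
t=np.radians(ax);X=np.array([np.cos(t),np.sin(t)]);Y=np.array([-X[1],X[0]])
for i in(1,-1):
  for j in(1,-1): print(i,j,(ctr+42.5*i*X+50*j*Y).round(0))
plan(532,-328,-13,-6)
E
```

```text
[ 609.01010204 -167.28387609] [ 583.2770154  -412.61307846] [ 412.15412299 -149.53989209] 246.67510876011553 197.65405499773723
centre [ 497.7155692  -281.07648528] x axis -5.987976097325216
1 1 [ 545. -236.]
1 -1 [ 535. -335.]
-1 1 [ 461. -227.]
-1 -1 [ 450. -326.]
t 32.0 at [ 529.3 -328.8  128.9] psi -5.96 tilt 0.0008 q6 0.98 w 55.0 F [-0.7 -0.1 -1.7] 
  tool shift [  2.7  -1.  141.9] turn 0.0
```

Emit:
send_rows(
  moves=[0.004, 0, 0.02, 0, 0, 0, 0, 0.02, 0, 0, 0, 0, 0.02, 0, 0, 0, 0, 0.02, 0, 0, 0, 0, 0.02, 0, 0, 0, 0, 0.015, 0, 0, 0, 0, 0.01, 0, 0, 0, 0, 0.008, 0, 0, 0, 0, 0.003, 0, 0, 0, 0, 0, 0, 0],
)

```text
time: 33.0
position: [533.6, -329.5, -6.6]
eef_rot: [0.0, 0.999, -0.053, 0.0]
ft_force: [0.4, 0.3, -1.6]
grip_width: 54.8
grasp_force: 63.5
```

Emit:
send_rows(
  moves=[0, 0, 0.002, 0, 0, 0, 0, 0.002, 0, 0, 0, 0, 0, 0, 0],
)

```text
time: 33.3
position: [533.6, -329.4, -10.4]
eef_rot: [0.0, 0.999, -0.053, 0.0]
ft_force: [-0.5, -0.1, -0.5]
grip_width: 55.2
grasp_force: 63.5
```

Emit:
send_rows(
  moves=[0, 0, 0.002, 0, 0, 0, 0, 0.001, 0, 0, 0, 0, 0, 0, 0],
)

```text
time: 33.6
position: [533.3, -329.2, -13.8]
eef_rot: [-0.0, 0.999, -0.053, -0.0]
ft_force: [-0.0, 0.7, -2.0]
grip_width: 54.7
grasp_force: 63.5
```

Emit:
send_rows(
  moves=[0, 0, 0.001, 0, 0, 0, 0, 0, 0, 0],
)

```text
time: 33.8
position: [533.6, -329.5, -14.4]
eef_rot: [0.0, 0.999, -0.053, 0.0]
ft_force: [0.3, 0.5, 0.4]
grip_width: 55.0
grasp_force: 63.8
```

Emit:
send_rows(
  moves=[0, 0, 0.001, 0, 0, 0, 0, 0, 0, 0.4, 0, 0, 0, 0, 0.5, 0, 0, 0, 0, 0.7, 0, 0, 0, 0, 0.8, 0, 0, 0, 0, 0.8, 0, 0, -0.01, 0, 0.8, 0, 0, -0.03, 0, 0.8, 0, 0, -0.04, 0, 0.8, 0, 0, -0.04, 0, 1],
)

```text
time: 34.8
position: [533.1, -329.0, 105.8]
eef_rot: [-0.0, 0.999, -0.053, -0.0]
ft_force: [0.0, 0.1, -0.0]
grip_width: 85.3
grasp_force: 0.0
```

Emit:
send_rows(
  moves=[0, 0, -0.03, 0, 1, 0, 0, 0, 0, 1],
)

```text
time: 35.0
position: [537.3, -332.4, 142.2]
eef_rot: [0.004, 0.999, -0.052, 0.005]
ft_force: [-0.3, -0.3, 0.4]
grip_width: 85.3
grasp_force: 0.0
```

```bash
python3 - <<'E'
from h import *
w=cap('wrist');s=cap('scene');d=cap('side');labels(s,SC,80,15);labels(d,SI,80,15)
for c in(s,d):
    hsv=cv2.cvtColor(c['frame'],cv2.COLOR_RGB2HSV);H,Sa,V=[hsv[...,i].astype(int) for i in range(3)]
    u,v=proj(c,[533,-331,70]).astype(int);m=win((H>8)&(H<20)&(Sa>190)&(V>100),u,v,14);print((u,v),m.sum(),np.argwhere(m).mean(0)[::-1])
a=cv2.resize(s['frame'][110:270,130:310],(450,400));b=cv2.resize(w['frame'],(350,262));b=np.vstack([b,np.zeros((138,350,3),np.uint8)])
cv2.imwrite('pics/t11.png',cv2.cvtColor(np.hstack([a,b]),cv2.COLOR_RGB2BGR))
plan(478-1.5,366.5-1,120,120);plan(560.3-1.7,323-1,120,120)
E
```

```text
amber none
black 243 [479.3 368.2  40.9  29.9 -12.5]
brown 215 [561.1 324.1  35.8  27.  -25.6]
amber 37 [432.4 128.2  25.8   6.2  16. ]
black 337 [478.2 366.   42.7  32.2 -13.5]
brown 236 [559.7 322.4  39.5  28.7 -24.9]
(np.int64(189), np.int64(181)) 239 [189.87866109 184.94142259]
(np.int64(349), np.int64(161)) 137 [348.46715328 165.        ]
t 35.1 at [ 533.1 -329.   134.2] psi -6.02 tilt 0.0006 q6 0.98 w 85.3 F [ 1.   0.6 -1.8] 
  tool shift [-129.1 -684.8   14.5] turn -126.0
t 35.1 at [ 533.1 -329.   134.2] psi -6.02 tilt 0.0006 q6 0.98 w 85.3 F [ 1.   0.6 -1.8] 
  tool shift [ -42.9 -650.1   14.5] turn -126.0
```

View pics/t11.png

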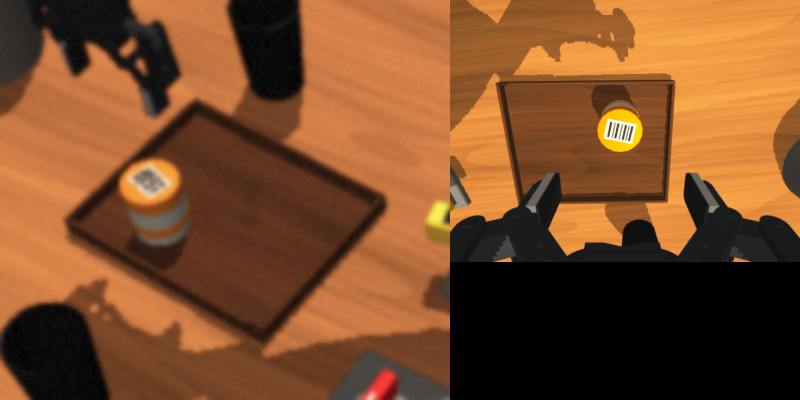

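Amber stands upright in the tray at scene crop (150,200). That was the 15th picture viewed, one over the limit of 14, so from here I'll work from numbers only. Next is brown.

Emit:
send_rows(
  moves=[-0.002, -0.03, 0, 0, 1, -0.002, -0.03, 0, 0, 1, -0.002, -0.03, 0, 0, 1, -0.002, -0.03, 0, 0, 1, -0.002, -0.03, 0, 0, 1, -0.002, -0.03, 0, 0, 1, -0.002, -0.03, 0, 0, 1, -0.002, -0.03, 0, 0, 1, -0.002, -0.03, 0, 0, 1, -0.002, -0.03, 0, 0, 1],
)

```text
time: 36.15
position: [543.2, -27.3, 132.0]
eef_rot: [-0.0, 0.999, -0.053, -0.002]
ft_force: [0.0, 0.7, -0.5]
grip_width: 85.3
grasp_force: 0.0
```

Emit:
send_rows(
  moves=[-0.002, -0.03, 0, 0, 1, -0.002, -0.03, 0, 0, 1, -0.002, -0.03, 0, 0, 1, -0.002, -0.03, 0, 0, 1, -0.002, -0.03, 0, 0, 1, -0.002, -0.03, 0, 0, 1, -0.002, -0.03, 0, 0, 1, -0.002, -0.03, 0, 0, 1, -0.002, -0.03, 0, 0, 1, -0.002, -0.03, 0, 0, 1],
)

```text
time: 37.15
position: [554.8, 272.2, 131.7]
eef_rot: [0.001, 0.999, -0.053, -0.002]
ft_force: [0.8, -0.6, -1.5]
grip_width: 85.5
grasp_force: 0.0
```

Emit:
send_rows(
  moves=[-0.001, -0.03, 0, 0, 1, 0, -0.023, 0, 0, 1, 0, 0, 0, 0, 1, 0, 0, 0, 0, 1],
)

```text
time: 37.55
position: [559.8, 323.8, 132.1]
eef_rot: [0.001, 0.999, -0.052, -0.002]
ft_force: [0.3, -0.1, -0.7]
grip_width: 85.3
grasp_force: 0.0
```

```bash
python3 - <<'E'
from h import *
labels(cap('scene'),SC,80,15);labels(cap('side'),SI,80,15)
w=cap('wrist')
hsv=cv2.cvtColor(w['frame'],cv2.COLOR_RGB2HSV);m=(hsv[...,1]<60)&(hsv[...,2]>100)
u,v=proj(w,[560.3,323,66]).astype(int);print(u,v);m=blob(win(cv2.morphologyEx(m.astype(np.uint8),cv2.MORPH_CLOSE,np.ones((7,7))),u,v,30));print(m.sum(),rect(world(w,m,66)))
plan(560.3,325,-22,-6)
E
```

```text
amber none
black 174 [480.6 365.6  37.2  27.7  -5.2]
brown 175 [561.  324.1  35.8  27.7 -25.6]
amber 36 [432.4 128.2  25.8   6.2  16. ]
black 330 [478.4 366.   42.3  32.2 -13.5]
brown 222 [559.5 322.4  38.7  27.9 -25.6]
314 239
1884 [560.5 324.5  35.3  25.1 -25.7]
t 37.7 at [560.8 322.9 133.4] psi -6.10 tilt 0.0021 q6 2.07 w 85.3 F [-0.5  0.1  0.4] 
  tool shift [ -0.4  -2.2 155.4] turn -0.1
```

Emit:
send_rows(
  moves=[0, -0.001, 0.02, 0, 1, 0, 0, 0.02, 0, 1, 0, 0, 0.02, 0, 1, 0, 0, 0.02, 0, 1, 0, 0, 0.02, 0, 1, 0, 0, 0.02, 0, 1, 0, 0, 0.015, 0, 1, 0, 0, 0.01, 0, 1, 0, 0, 0.01, 0, 1, 0, 0, 0, 0, 1],
)

```text
time: 38.7
position: [560.4, 324.7, -22.0]
eef_rot: [0.001, 0.999, -0.053, -0.001]
ft_force: [-1.2, 0.3, -0.4]
grip_width: 85.7
grasp_force: 0.0
```

Emit:
send_rows(
  moves=[0, 0, 0, 0, 0.6, 0, 0, 0, 0, 0.3, 0, 0, 0, 0, 0, 0, 0, 0, 0, 0, 0, 0, 0, 0, 0, 0, 0, 0, 0, 0, 0, 0, 0, 0, 0],
)

```text
time: 39.4
position: [562.7, 325.9, -19.2]
eef_rot: [-0.001, 0.999, -0.053, 0.001]
ft_force: [0.6, 0.2, 5.9]
grip_width: 54.8
grasp_force: 63.5
```

Emit:
send_rows(
  moves=[0, 0, -0.01, 0, 0, 0, 0, -0.03, 0, 0, 0, 0, -0.03, 0, 0, 0, 0, -0.03, 0, 0, 0, 0, -0.03, 0, 0, 0, 0, -0.02, 0, 0, 0, 0, 0, 0, 0],
)

```text
time: 40.1
position: [563.5, 326.3, 133.4]
eef_rot: [-0.001, 0.999, -0.053, 0.003]
ft_force: [0.1, -0.3, -0.2]
grip_width: 54.7
grasp_force: 63.7
```

```bash
python3 - <<'E'
from h import *
plan(449,-322,130,-6)
E
```

```text
t 40.1 at [563.5 326.3 133.4] psi -6.02 tilt 0.0068 q6 2.07 w 54.7 F [ 0.1 -0.3 -0.2] 
  tool shift [-45.8 656.7   0.9] turn -0.0
```

Emit:
send_rows(
  moves=[-0.002, 0.03, 0, 0, 0, -0.002, 0.03, 0, 0, 0, -0.002, 0.03, 0, 0, 0, -0.002, 0.03, 0, 0, 0, -0.002, 0.03, 0, 0, 0, -0.002, 0.03, 0, 0, 0, -0.002, 0.03, 0, 0, 0, -0.002, 0.03, 0, 0, 0, -0.002, 0.03, 0, 0, 0, -0.002, 0.03, 0, 0, 0],
)

```text
time: 41.1
position: [507.7, 28.2, 127.2]
eef_rot: [-0.0, 0.999, -0.052, -0.002]
ft_force: [0.6, 0.2, -2.1]
grip_width: 55.1
grasp_force: 64.0
```

Emit:
send_rows(
  moves=[-0.002, 0.03, 0, 0, 0, -0.002, 0.03, 0, 0, 0, -0.002, 0.03, 0, 0, 0, -0.002, 0.03, 0, 0, 0, -0.002, 0.03, 0, 0, 0, -0.002, 0.03, 0, 0, 0, -0.002, 0.03, 0, 0, 0, -0.002, 0.03, 0, 0, 0, -0.002, 0.03, 0, 0, 0, -0.002, 0.03, 0, 0, 0],
)

```text
time: 42.1
position: [456.8, -267.1, 127.1]
eef_rot: [-0.001, 0.999, -0.053, -0.002]
ft_force: [0.0, 0.1, -2.2]
grip_width: 54.8
grasp_force: 64.0
```

Emit:
send_rows(
  moves=[-0.003, 0.03, 0, 0, 0, -0.003, 0.027, 0, 0, 0, 0, 0, 0, 0, 0, 0, 0, 0, 0, 0, 0, 0, 0, 0, 0],
)

```text
time: 42.6
position: [446.0, -321.6, 128.0]
eef_rot: [-0.001, 0.999, -0.052, -0.001]
ft_force: [-0.2, 0.3, -1.5]
grip_width: 54.9
grasp_force: 64.1
```

```bash
python3 - <<'E'
from h import *
plan(449,-320,-9,-6)
E
```

```text
t 42.6 at [ 446.  -321.6  128. ] psi -5.99 tilt 0.0031 q6 0.89 w 54.9 F [-0.2  0.3 -1.5] 
  tool shift [  3.1  -1.6 137. ] turn 0.0
```

Emit:
send_rows(
  moves=[0.003, -0.001, 0.02, 0, 0, 0, 0, 0.02, 0, 0, 0, 0, 0.02, 0, 0, 0, 0, 0.02, 0, 0, 0, 0, 0.02, 0, 0, 0, 0, 0.015, 0, 0, 0, 0, 0.01, 0, 0, 0, 0, 0.008, 0, 0, 0, 0, 0.003, 0, 0, 0, 0, 0.002, 0, 0],
)

```text
time: 43.6
position: [450.1, -322.8, -8.4]
eef_rot: [0.0, 0.999, -0.053, 0.0]
ft_force: [0.1, 0.0, -1.2]
grip_width: 54.8
grasp_force: 64.1
```

Emit:
send_rows(
  moves=[0, 0, 0.002, 0, 0, 0, 0, 0.001, 0, 0, 0, 0, 0, 0, 0, 0, 0, 0, 0, 0],
)

```text
time: 44.0
position: [449.9, -322.7, -11.3]
eef_rot: [0.0, 0.999, -0.053, 0.0]
ft_force: [0.7, 0.2, -1.3]
grip_width: 55.2
grasp_force: 64.1
```

Emit:
send_rows(
  moves=[0, 0, 0.001, 0, 0, 0, 0, 0.001, 0, 0, 0, 0, 0.001, 0, 0, 0, 0, 0, 0, 0],
)

```text
time: 44.4
position: [449.7, -322.6, -14.2]
eef_rot: [-0.0, 0.999, -0.053, -0.0]
ft_force: [-1.2, 0.8, 3.7]
grip_width: 55.0
grasp_force: 64.5
```

Emit:
send_rows(
  moves=[0, 0, 0.001, 0, 0, 0, 0, 0, 0, 0],
)

```text
time: 44.6
position: [449.7, -322.6, -14.2]
eef_rot: [-0.0, 0.999, -0.053, -0.0]
ft_force: [-4.5, 2.9, 10.8]
grip_width: 54.5
grasp_force: 64.8
```

Brown is firmly on the tray floor. I release it and go for black.

Emit:
send_rows(
  moves=[0, 0, 0, 0, 0.4, 0, 0, 0, 0, 0.4, 0, 0, 0, 0, 0.5, 0, 0, 0, 0, 0.7, 0, 0, 0, 0, 0.8, 0, 0, 0, 0, 0.8, 0, 0, -0.01, 0, 0.8, 0, 0, -0.03, 0, 0.8, 0, 0, -0.04, 0, 0.8, 0, 0, -0.04, 0, 1],
)

```text
time: 45.6
position: [449.3, -322.2, 105.9]
eef_rot: [-0.0, 0.999, -0.053, -0.0]
ft_force: [0.1, 0.1, -0.6]
grip_width: 85.4
grasp_force: 0.0
```

Emit:
send_rows(
  moves=[0, 0, -0.03, 0, 1, 0, 0, 0, 0, 1, 0, 0, 0, 0, 1],
)

```text
time: 45.9
position: [450.3, -323.1, 136.0]
eef_rot: [0.001, 0.999, -0.053, 0.001]
ft_force: [-0.1, -0.2, 0.9]
grip_width: 84.9
grasp_force: 0.0
```

```bash
cat >> h.py <<'E'
def wlabel(w,x,y,z=66,s=30):
    hsv=cv2.cvtColor(w['frame'],cv2.COLOR_RGB2HSV);m=(hsv[...,1]<60)&(hsv[...,2]>100)
    u,v=proj(w,[x,y,z]).astype(int);m=win(cv2.morphologyEx(m.astype(np.uint8),cv2.MORPH_CLOSE,np.ones((7,7))),u,v,s)
    if m.any(): m=blob(m);print((u,v),m.sum(),rect(world(w,m,z)))
    else: print((u,v),'none')
E
python3 - <<'E'
from h import *
w=cap('wrist');wlabel(w,449,-323,71,40);wlabel(w,533,-331,71,40)
s=cap('scene');d=cap('side');labels(s,SC,80,15);labels(d,SI,80,15)
plan(478.8,368,134,-6)
E
```

```text
(np.int64(314), np.int64(242)) 2033 [ 448.3 -322.8   35.9   26.1  -26. ]
(np.int64(312), np.int64(107)) 2601 [ 535.8 -330.    34.7   24.7   71.8]
amber none
black 243 [479.3 368.1  40.9  30.1 -12.5]
brown none
amber 40 [433.  130.   28.    9.2  16. ]
black 333 [478.4 366.   42.3  32.2 -13.5]
brown none
t 46.0 at [ 448.6 -321.5  132.7] psi -6.03 tilt 0.0035 q6 0.90 w 85.6 F [0.4 0.  0.2] 
  tool shift [-4.240e+01 -6.888e+02  3.000e-01] turn -0.0
```

Emit:
send_rows(
  moves=[-0.002, -0.03, 0, 0, 1, -0.002, -0.03, 0, 0, 1, -0.002, -0.03, 0, 0, 1, -0.002, -0.03, 0, 0, 1, -0.002, -0.03, 0, 0, 1, -0.002, -0.03, 0, 0, 1, -0.002, -0.03, 0, 0, 1, -0.002, -0.03, 0, 0, 1, -0.002, -0.03, 0, 0, 1, -0.002, -0.03, 0, 0, 1],
)

```text
time: 47.05
position: [459.9, -20.6, 132.7]
eef_rot: [-0.0, 0.999, -0.053, -0.002]
ft_force: [0.4, 0.4, -0.3]
grip_width: 85.6
grasp_force: 0.0
```

Emit:
send_rows(
  moves=[-0.002, -0.03, 0, 0, 1, -0.002, -0.03, 0, 0, 1, -0.002, -0.03, 0, 0, 1, -0.002, -0.03, 0, 0, 1, -0.002, -0.03, 0, 0, 1, -0.002, -0.03, 0, 0, 1, -0.002, -0.03, 0, 0, 1, -0.002, -0.03, 0, 0, 1, -0.002, -0.03, 0, 0, 1, -0.002, -0.03, 0, 0, 1],
)

```text
time: 48.05
position: [471.6, 279.1, 132.4]
eef_rot: [0.001, 0.999, -0.053, -0.002]
ft_force: [-0.2, -0.9, 0.5]
grip_width: 86.0
grasp_force: 0.0
```

Emit:
send_rows(
  moves=[-0.001, -0.03, 0, 0, 1, -0.001, -0.03, 0, 0, 1, 0, -0.028, 0, 0, 1, 0, 0, 0, 0, 1, 0, 0, 0, 0, 1],
)

```text
time: 48.55
position: [479.0, 365.7, 132.5]
eef_rot: [0.001, 0.999, -0.052, -0.001]
ft_force: [-0.5, -0.6, 0.2]
grip_width: 85.2
grasp_force: 0.0
```

```bash
python3 - <<'E'
from h import *
w=cap('wrist');wlabel(w,478.8,367,66,35)
labels(cap('scene'),SC,80,15);labels(cap('side'),SI,80,15)
plan(478.8,368.5,-22,-6)
E
```

```text
(np.int64(312), np.int64(239)) 2106 [479.2 368.7  36.8  26.7 -13. ]
amber none
black 177 [478.4 369.3  38.8  27.9 -13.4]
brown 1 [532.8 344.6   0.    0.    0. ]
amber 37 [432.4 128.2  25.8   6.2  16. ]
black 305 [478.  367.1  41.2  30.2 -14.3]
brown 13 [534.8 305.3  30.2   0.  -68.2]
t 48.7 at [479.7 364.8 133.5] psi -6.08 tilt 0.0021 q6 2.18 w 85.0 F [ 0.5 -0.8  0.2] 
  tool shift [ -1.   -3.8 155.5] turn -0.1
```

Emit:
send_rows(
  moves=[0, -0.003, 0.02, 0, 1, 0, 0, 0.02, 0, 1, 0, 0, 0.02, 0, 1, 0, 0, 0.02, 0, 1, 0, 0, 0.02, 0, 1, 0, 0, 0.02, 0, 1, 0, 0, 0.015, 0, 1, 0, 0, 0.01, 0, 1, 0, 0, 0.01, 0, 1, 0, 0, 0, 0, 1],
)

```text
time: 49.7
position: [479.7, 368.3, -21.9]
eef_rot: [0.001, 0.999, -0.053, -0.001]
ft_force: [-0.1, -0.1, -0.3]
grip_width: 85.4
grasp_force: 0.0
```

Emit:
send_rows(
  moves=[0, 0, 0, 0, 0.6, 0, 0, 0, 0, 0.3, 0, 0, 0, 0, 0, 0, 0, 0, 0, 0, 0, 0, 0, 0, 0, 0, 0, 0, 0, 0, 0, 0, 0, 0, 0],
)

```text
time: 50.4
position: [481.7, 369.7, -19.2]
eef_rot: [-0.001, 0.999, -0.053, 0.001]
ft_force: [0.4, 0.9, 6.2]
grip_width: 55.1
grasp_force: 63.7
```

Emit:
send_rows(
  moves=[0, 0, -0.01, 0, 0, 0, 0, -0.03, 0, 0, 0, 0, -0.03, 0, 0, 0, 0, -0.03, 0, 0, 0, 0, -0.03, 0, 0, 0, 0, -0.02, 0, 0, 0, 0, 0, 0, 0],
)

```text
time: 51.1
position: [482.4, 370.3, 133.0]
eef_rot: [-0.002, 0.999, -0.053, 0.003]
ft_force: [0.6, -0.3, -1.2]
grip_width: 54.9
grasp_force: 64.0
```

```bash
python3 - <<'E'
from h import *
plan(459.5,-222,130,-6)
E
```

```text
t 51.1 at [482.4 370.3 133. ] psi -6.02 tilt 0.0066 q6 2.19 w 54.9 F [ 0.6 -0.3 -1.2] 
  tool shift [ 39.3 591.4   0.9] turn -0.0
```

Emit:
send_rows(
  moves=[0.002, 0.03, 0, 0, 0, 0.002, 0.03, 0, 0, 0, 0.002, 0.03, 0, 0, 0, 0.002, 0.03, 0, 0, 0, 0.002, 0.03, 0, 0, 0, 0.002, 0.03, 0, 0, 0, 0.002, 0.03, 0, 0, 0, 0.002, 0.03, 0, 0, 0, 0.002, 0.03, 0, 0, 0, 0.002, 0.03, 0, 0, 0],
)

```text
time: 52.1
position: [466.7, 67.5, 127.2]
eef_rot: [0.0, 0.999, -0.052, -0.002]
ft_force: [0.4, -0.7, -2.1]
grip_width: 55.0
grasp_force: 64.3
```

Emit:
send_rows(
  moves=[0.002, 0.03, 0, 0, 0, 0.002, 0.03, 0, 0, 0, 0.002, 0.03, 0, 0, 0, 0.002, 0.03, 0, 0, 0, 0.002, 0.03, 0, 0, 0, 0.002, 0.03, 0, 0, 0, 0.002, 0.03, 0, 0, 0, 0.002, 0.03, 0, 0, 0, 0.002, 0.03, 0, 0, 0, 0.002, 0.021, 0, 0, 0],
)

```text
time: 53.1
position: [456.5, -223.7, 127.2]
eef_rot: [-0.001, 0.999, -0.053, -0.002]
ft_force: [0.2, -0.3, -1.9]
grip_width: 54.8
grasp_force: 64.4
```

Emit:
send_rows(
  moves=[0, 0, 0, 0, 0, 0, 0, 0, 0, 0, 0, 0, 0, 0, 0],
)

```text
time: 53.4
position: [457.3, -221.3, 128.1]
eef_rot: [-0.001, 0.999, -0.052, -0.001]
ft_force: [-0.9, 0.0, -2.2]
grip_width: 54.7
grasp_force: 64.4
```

```bash
python3 - <<'E'
from h import *
plan(459.5,-222,-9,-6)
E
```

```text
t 53.4 at [ 457.3 -221.3  128.1] psi -5.99 tilt 0.0030 q6 1.05 w 54.7 F [-0.9  0.  -2.2] 
  tool shift [  2.6   0.7 137.1] turn 0.0
```

Emit:
send_rows(
  moves=[0.003, 0, 0.02, 0, 0, 0, 0, 0.02, 0, 0, 0, 0, 0.02, 0, 0, 0, 0, 0.02, 0, 0, 0, 0, 0.02, 0, 0, 0, 0, 0.015, 0, 0, 0, 0, 0.01, 0, 0, 0, 0, 0.008, 0, 0, 0, 0, 0.003, 0, 0, 0, 0, 0.003, 0, 0],
)

```text
time: 54.4
position: [461.7, -223.3, -9.3]
eef_rot: [0.0, 0.999, -0.052, 0.0]
ft_force: [-0.3, 1.0, -2.4]
grip_width: 54.7
grasp_force: 64.4
```

Emit:
send_rows(
  moves=[0, 0, 0.002, 0, 0, 0, 0, 0.001, 0, 0, 0, 0, 0.001, 0, 0, 0, 0, 0, 0, 0, 0, 0, 0, 0, 0],
)

```text
time: 54.9
position: [461.3, -223.3, -13.5]
eef_rot: [0.0, 0.999, -0.053, 0.0]
ft_force: [-0.9, 0.2, -2.7]
grip_width: 54.9
grasp_force: 64.4
```

Emit:
send_rows(
  moves=[0, 0, 0.001, 0, 0, 0, 0, 0, 0, 0, 0, 0, 0, 0, 0],
)

```text
time: 55.2
position: [461.5, -223.4, -14.3]
eef_rot: [0.0, 0.999, -0.053, 0.0]
ft_force: [-0.4, -0.0, 1.0]
grip_width: 54.7
grasp_force: 64.6
```

Emit:
send_rows(
  moves=[0, 0, 0.001, 0, 0, 0, 0, 0, 0, 0.4, 0, 0, 0, 0, 0.5, 0, 0, 0, 0, 0.7, 0, 0, 0, 0, 0.8, 0, 0, 0, 0, 0.8, 0, 0, -0.01, 0, 0.8, 0, 0, -0.03, 0, 0.8, 0, 0, -0.04, 0, 0.8, 0, 0, -0.04, 0, 1],
)

```text
time: 56.2
position: [460.7, -222.9, 105.9]
eef_rot: [-0.0, 0.999, -0.053, -0.0]
ft_force: [0.6, -0.8, 0.2]
grip_width: 85.7
grasp_force: 0.0
```

Emit:
send_rows(
  moves=[0, 0, -0.04, 0, 1, 0, 0, -0.03, 0, 1, 0, 0, 0, 0, 1, 0, 0, 0, 0, 1],
)

```text
time: 56.6
position: [461.7, -223.5, 175.8]
eef_rot: [0.001, 0.999, -0.053, 0.001]
ft_force: [-0.9, 0.1, -0.3]
grip_width: 85.0
grasp_force: 0.0
```

```bash
python3 - <<'E'
from h import *
w=cap('wrist')
for q in((449,-323),(534,-331),(461,-225)): wlabel(w,*q,71,35)
# scanner + key
s=cap('scene');d=cap('side')
for n,c,se,ks in(('s',s,(335,207),(281,268)),('d',d,(353,240),(270,218))):
    hsv=cv2.cvtColor(c['frame'],cv2.COLOR_RGB2HSV);H,Sa,V=[hsv[...,i].astype(int) for i in range(3)]
    m=win((H>18)&(H<32)&(Sa>150)&(V>90),*se,45)
    if m.any(): print(n,'scan',rect(world(c,blob(m),80)))
    m=win(((H<5)|(H>172))&(Sa>160)&(V>90),*ks,25)
    if m.any():
        m=blob(m);cc,_=cv2.findContours(m.astype(np.uint8),0,1);a=cv2.approxPolyDP(max(cc,key=cv2.contourArea),2,True)[:,0];print(n,m.sum(),a.tolist())
plan(648,-10,180,-6)
E
```

```text
(np.int64(446), np.int64(225)) 1551 [ 448.2 -322.7   35.9   25.7  -25.8]
(np.int64(458), np.int64(107)) 2052 [ 535.8 -329.9   35.7   25.7   71.7]
(np.int64(316), np.int64(224)) 1713 [ 459.6 -223.6   37.3   27.4  -12.8]
s scan [ 4.495e+02 -2.000e-01  1.373e+02  4.870e+01 -8.140e+01]
s 180 [[285, 258], [276, 267], [280, 267], [279, 271], [273, 272], [277, 280], [288, 267], [288, 260]]
d scan [436.7  -4.  144.8  34.7 -80.4]
d 183 [[262, 212], [265, 221], [278, 223], [278, 213]]
t 56.8 at [ 460.  -222.3  172.7] psi -6.03 tilt 0.0035 q6 1.06 w 85.5 F [-1.   0.2 -0.5] 
  tool shift [ 164.6 -230.9   -7.4] turn -0.0
```

All three jars stand upright in the tray, their labels flat at full size. Now the key. I'll use the half-turned wrist so the last joint has room for the twist.

Emit:
send_rows(
  moves=[0.016, -0.023, 0, -8, 0.5, 0.012, -0.025, 0, -8, 0.5, 0.01, -0.026, 0, -8, 0.5, 0.006, -0.028, 0, -8, 0.5, 0.002, -0.028, 0, -8, 0.5, -0.002, -0.028, 0, -8, 0.5, -0.006, -0.028, 0, -8, 0.5, -0.01, -0.026, 0, -8, 0.5, -0.012, -0.025, 0, -8, 0.5, -0.016, -0.023, 0, -8, 0.5],
)

```text
time: 57.75
position: [358.4, -47.6, 172.6]
eef_rot: [-0.002, 0.796, 0.605, -0.001]
ft_force: [0.1, -1.1, 0.2]
grip_width: 64.0
grasp_force: 0.0
```

Emit:
send_rows(
  moves=[0, 0, 0, -8, 0.5, 0, 0, 0, -8, 0.5, 0, 0, 0, -8, 0.5, 0, 0, 0, -8, 0.5, 0, 0, 0, -8, 0.5, 0, 0, 0, -8, 0.5, 0, 0, 0, -8, 0.5, 0, 0, 0, -8, 0.5, 0, 0, 0, -8, 0.5, 0, 0, 0, -8, 0.5],
)

```text
time: 58.75
position: [359.5, -48.5, 172.8]
eef_rot: [-0.002, 0.222, 0.975, 0.0]
ft_force: [-0.2, 0.4, 0.1]
grip_width: 64.1
grasp_force: 0.0
```

Emit:
send_rows(
  moves=[0, 0, 0, -8, 0.5, 0, 0, 0, -8, 0.5, 0, 0, 0, -4, 0.5, 0, 0, 0, 0, 0.5, 0, 0, 0, 0, 0.5],
)

```text
time: 59.25
position: [359.9, -48.6, 173.4]
eef_rot: [-0.001, 0.053, 0.999, 0.0]
ft_force: [0.5, -0.8, 0.5]
grip_width: 64.0
grasp_force: 0.0
```

```bash
python3 - <<'E'
from h import *
w=cap('wrist');print(proj(w,[648,-8,85]))
hsv=cv2.cvtColor(w['frame'],cv2.COLOR_RGB2HSV);H,Sa,V=[hsv[...,i].astype(int) for i in range(3)]
m=((H<6)|(H>172))&(Sa>170)&(V>90)
if m.any():
    m=blob(m);print(m.sum());[print(z,rect(world(w,m,z))) for z in(93,85)]
    b=(m&(V>np.percentile(V[m],50)));cc,_=cv2.findContours(m.astype(np.uint8),0,1);print(cv2.approxPolyDP(max(cc,key=cv2.contourArea),3,True)[:,0].tolist())
plan(648,-8,180,174)
E
```

```text
[391.20603248 514.51593517]
t 59.3 at [360.1 -48.7 173.6] psi 173.90 tilt 0.0018 q6 -1.84 w 64.0 F [0.7 0.9 0. ] 
  tool shift [-281.9   71.1   -6.9] turn -0.1
```

Emit:
send_rows(
  moves=[-0.028, 0.007, 0, 0, 0.5, -0.028, 0.007, 0, 0, 0.5, -0.028, 0.007, 0, 0, 0.5, -0.028, 0.007, 0, 0, 0.5, -0.028, 0.007, 0, 0, 0.5, -0.028, 0.007, 0, 0, 0.5, -0.028, 0.007, 0, 0, 0.5, -0.028, 0.007, 0, 0, 0.5, -0.028, 0.007, 0, 0, 0.5, -0.028, 0.007, 0, 0, 0.5],
)

```text
time: 60.3
position: [647.4, -8.5, 173.5]
eef_rot: [-0.001, 0.053, 0.999, 0.0]
ft_force: [0.2, 1.0, -0.1]
grip_width: 64.2
grasp_force: 0.0
```

Emit:
send_rows(
  moves=[0, 0, 0, 0, 0.5, 0, 0, 0, 0, 0.5],
)

```text
time: 60.5
position: [646.1, -8.6, 173.2]
eef_rot: [-0.001, 0.053, 0.999, 0.0]
ft_force: [0.5, 0.1, 0.5]
grip_width: 64.2
grasp_force: 0.0
```

```bash
cat > k.py <<'E'
from h import *
w=cap('wrist')
hsv=cv2.cvtColor(w['frame'],cv2.COLOR_RGB2HSV);H,Sa,V=[hsv[...,i].astype(int) for i in range(3)]
m=((H<6)|(H>172))&(Sa>170)&(V>80)
if m.any():
    m=blob(m);print(m.sum());[print(z,rect(world(w,m,z))) for z in(93,85,77)]
    cc,_=cv2.findContours(m.astype(np.uint8),0,1);a=cv2.approxPolyDP(max(cc,key=cv2.contourArea),3,True)[:,0]
    for q in a: print(q.tolist(),V[q[1],q[0]],ray(w,*q,93)[:2].round(1),ray(w,*q,61)[:2].round(1))
# white ring, z=50..61
m=(Sa<50)&(V>150);u,v=proj(w,[648,-8,52]).astype(int);m=win(m,u,v,70)
if m.any(): m=blob(m);print('ring',m.sum(),rect(world(w,m,52)))
plan(648,-8,180,174)
E
python3 k.py
```

```text
1137
93 [645.4 -10.2  47.9  13.6  -2.1]
85 [647.8 -10.5  49.3  14.   -2.1]
77 [650.2 -10.8  50.8  14.4  -2.1]
[309, 196] 168 [621.4 -10.4] [628.2 -11.7]
[302, 207] 185 [628.5 -16. ] [636.2 -17.9]
[306, 259] 191 [666.5 -17.6] [678.8 -19.7]
[312, 262] 190 [669.2 -13.6] [681.9 -15.2]
[311, 242] 244 [654.2 -12.7] [665.  -14.2]
[315, 240] 242 [653.   -9.7] [663.6 -10.9]
[317, 261] 214 [668.8 -10. ] [681.4 -11.2]
[322, 261] 167 [669.2  -6.4] [681.8  -7.2]
[319, 197] 141 [622.8  -3.8] [629.8  -4.2]
ring 1811 [646.8 -11.   53.   51.4 -86.1]
t 60.5 at [645.6  -8.7 173.5] psi 173.95 tilt 0.0021 q6 -1.61 w 64.0 F [-0.2  0.3 -1. ] 
  tool shift [-2.3  0.9 -6.5] turn -0.0
```

The key bar centre is at about (646.5, -10.5), lying at -3°. I'll align and descend over it.

Emit:
send_rows(
  moves=[-0.001, -0.001, 0, -3, 0.5, 0, 0, 0.02, 0, 0.5, 0, 0, 0.03, 0, 0.5, 0, 0, 0.03, 0, 0.5, 0, 0, 0.03, 0, 0.5, 0, 0, 0.02, 0, 0.5, 0, 0, 0.01, 0, 0.5, 0, 0, 0.006, 0, 0.5, 0, 0, 0.004, 0, 0.5, 0, 0, 0, 0, 0.5],
)

```text
time: 61.55
position: [647.8, -9.9, 25.1]
eef_rot: [0.001, 0.026, 1.0, -0.0]
ft_force: [-0.6, -1.1, -0.8]
grip_width: 64.3
grasp_force: 0.0
```

Emit:
send_rows(
  moves=[0, 0, 0, 0, 0, 0, 0, 0, 0, -0.5, 0, 0, 0, 0, -1, 0, 0, 0, 0, -1, 0, 0, 0, 0, -1, 0, 0, 0, 0, -1, 0, 0, 0, 0, -1],
)

```text
time: 62.25
position: [647.9, -10.0, 25.1]
eef_rot: [0.0, 0.026, 1.0, -0.0]
ft_force: [-1.8, -0.3, 5.3]
grip_width: 13.1
grasp_force: 59.8
```

```bash
python3 -c "
from h import *
plan(646.5,-10,22,177);print(r.read_state()['ft_torque'],r.read_state()['grasp_force'])"
```

```text
t 62.2 at [647.9 -10.   25.1] psi 176.98 tilt 0.0010 q6 -1.67 w 13.1 F [-1.8 -0.3  5.3] 
  tool shift [ 1.4 -0.1  3.1] turn -0.0
[-0.09663555  0.19392182  0.07821815] 59.80340659618378
```

Emit:
send_rows(
  moves=[0, 0, 0, 7, -1, 0, 0, 0, 7, -1, 0, 0, 0, 7, -1, 0, 0, 0, 7, -1, 0, 0, 0, 7, -1, 0, 0, 0, 7, -1, 0, 0, 0, 7, -1, 0, 0, 0, 7, -1, 0, 0, 0, 6, -1, 0, 0, 0, 0, -1],
)

```text
time: 63.25
position: [648.0, -9.8, 25.2]
eef_rot: [0.001, 0.538, 0.843, 0.0]
ft_force: [-0.9, -0.4, 6.0]
grip_width: 13.0
grasp_force: 60.0
```

Emit:
send_rows(
  moves=[0, 0, 0, 4, -1, 0, 0, 0, 3, -1, 0, 0, 0, 0, -1, 0, 0, 0, 0, -1],
)

```text
time: 63.65
position: [648.0, -9.8, 25.2]
eef_rot: [0.001, 0.588, 0.809, 0.0]
ft_force: [-0.3, -0.2, 5.8]
grip_width: 13.2
grasp_force: 60.1
```

```bash
python3 -c "
from h import *
plan(646.5,-10,22,177);print(r.read_state()['ft_torque'],r.read_state()['grasp_force'])"
```

```text
t 63.6 at [648.   -9.8  25.2] psi 108.04 tilt 0.0013 q6 -0.46 w 13.2 F [-0.3 -0.2  5.8] 
  tool shift [ 0.3 -1.5  3.2] turn -69.0
[-0.11152825  0.16228083  0.3441854 ] 60.104050040245056
```

The key is at its stop: it turned 1.20 rad and the torque rose. I hold, release, then lift.

Emit:
send_rows(
  moves=[0, 0, 0, 0, -1, 0, 0, 0, 0, -1, 0, 0, 0, 0, -1, 0, 0, 0, 0, -1, 0, 0, 0, 0, -1, 0, 0, 0, 0, -1, 0, 0, 0, 0, -1, 0, 0, 0, 0, -1, 0, 0, 0, 0, -1, 0, 0, 0, 0, -1],
)

```text
time: 64.65
position: [648.0, -9.8, 25.2]
eef_rot: [0.001, 0.588, 0.809, 0.0]
ft_force: [-0.9, -0.5, 4.8]
grip_width: 13.4
grasp_force: 60.1
```

Emit:
send_rows(
  moves=[0, 0, 0, 0, 1, 0, 0, 0, 0, 1, 0, 0, 0, 0, 1, 0, 0, 0, 0, 1, 0, 0, 0, 0, 1, 0, 0, 0, 0, 1, 0, 0, 0, 0, 1, 0, 0, 0, 0, 1, 0, 0, -0.01, 0, 1, 0, 0, -0.02, 0, 1],
)

```text
time: 65.65
position: [645.5, -9.6, 53.1]
eef_rot: [-0.002, 0.588, 0.809, -0.001]
ft_force: [-0.1, 0.1, 0.0]
grip_width: 85.5
grasp_force: 0.0
```

Emit:
send_rows(
  moves=[0, 0, -0.03, 0, 1, 0, 0, -0.04, 0, 1, 0, 0, -0.03, 0, 1, 0, 0, -0.03, 0, 1, 0, 0, 0, 0, 1, 0, 0, 0, 0, 1],
)

```text
time: 66.25
position: [648.1, -9.9, 186.1]
eef_rot: [0.001, 0.588, 0.809, 0.001]
ft_force: [-1.2, -0.2, -0.6]
grip_width: 85.7
grasp_force: 0.0
```

```bash
python3 k.py; python3 - <<'E'
from h import *
s=cap('scene')
for q in((448,-323),(535,-330),(460,-224)): wlabel(s,*q,71,9)
hsv=cv2.cvtColor(s['frame'],cv2.COLOR_RGB2HSV);H,Sa,V=[hsv[...,i].astype(int) for i in range(3)]
m=win((H>18)&(H<32)&(Sa>150)&(V>90),335,207,45);print('scan',rect(world(s,blob(m),80)))
o=cv2.imread('pics/scene0.png')[...,::-1].astype(int)
for n,(u,v) in dict(b1=(460,205),b2=(445,378),b3=(361,348),b4=(207,291),t1=(237,125),t2=(152,257),g=(280,342)).items():
    print(n,np.abs(o[v-22:v+22,u-22:u+22]-s['frame'][v-22:v+22,u-22:u+22].astype(int)).mean().round(1))
E
```

```text
1338
93 [648.6  -6.5  42.9  19.3  -2.7]
85 [649.3  -8.6  44.2  19.8  -2.7]
77 [650.1 -10.8  45.4  20.4  -2.7]
[291, 203] 131 [627.7   0.8] [628.3  -7.1]
[287, 224] 221 [629.5 -15. ] [630.2 -24.7]
[339, 240] 174 [669.3 -15. ] [674.7 -24.7]
[343, 225] 102 [668.4  -3.2] [673.6 -11.6]
[338, 216] 109 [662.7   2. ] [667.3  -5.7]
[304, 203] 88 [636.6   3.6] [638.1  -3.9]
ring 896 [6.418e+02 2.000e-01 5.290e+01 2.720e+01 3.120e+01]
t 66.3 at [647.   -9.8 184.2] psi 107.98 tilt 0.0005 q6 -0.46 w 85.3 F [-0.3 -0.2 -0.5] 
  tool shift [1.4 1.5 4.2] turn -66.0
(np.int64(212), np.int64(159)) 85 [ 448.2 -323.2   32.2   20.8  -25.5]
(np.int64(189), np.int64(181)) 68 [ 536.6 -329.4   26.9   18.5   75.1]
(np.int64(244), np.int64(176)) 98 [ 462.8 -224.6   33.    29.1  -11.5]
scan [449.7   0.9 139.   49.5 -81.3]
b1 25.5
b2 5.9
b3 9.9
b4 5.6
t1 30.3
t2 3.8
g 17.2
```

```bash
python3 - <<'E'
from h import *
for n,S in(('scene',dict(b1=(460,205),t1=(237,125),g=(280,342))),('side',dict(b1=(399,348),t1=(428,172),g=(209,237)))):
    o=cv2.imread(f'pics/{n}0.png')[...,::-1].copy();f=cap(n)['frame']
    for k,(u,v) in S.items():
        for im in(o,f):
            hsv=cv2.cvtColor(im,cv2.COLOR_RGB2HSV)
            m=(hsv[...,2]<45) if k=='t1' else (hsv[...,1]<(80 if k=='b1' else 110))&(hsv[...,2]>60)
            m=blob(win(m,u,v,32));a=np.argwhere(m);print(n,k,m.sum(),a.mean(0)[::-1].round(1),a.min(0)[::-1],a.max(0)[::-1])
E
```

```text
scene b1 1002 [459.9 205.7] [442 190] [479 223]
scene b1 1001 [460.  205.7] [442 190] [479 223]
scene t1 1034 [237.3 125.3] [222 103] [250 149]
scene t1 489 [232.8 129.7] [222 110] [243 149]
scene g 1003 [280.4 343.2] [261 319] [297 366]
scene g 1319 [279.8 341.6] [260 319] [297 366]
side b1 1627 [398.8 346.6] [376 325] [423 369]
side b1 1594 [398.9 347.2] [376 326] [422 369]Traceback (most recent call last):
  File "<stdin>", line 8, in <module>
  File "h.py", line 21, in blob
    return l==1+np.argmax(s[1:,4])
                ~~~~~~~~~^^^^^^^^^
    return _wrapfunc(a, 'argmax', axis=axis, out=out, **kwds)
    return bound(*args, **kwds)
ValueError: attempt to get argmax of an empty sequence
```

Bowls, tumblers and glass have not moved; tumbler 1 only changed in lighting, with the same left and bottom edges. I hand the job in.

```bash
python3 -c "
from station import r
print(r.close_job())"
```

```text
the job is handed in; nothing more can be done
None
```

The job is handed in: amber, brown and black were held under the beam in that order (no cream today, and no read signal to confirm), the scanner is back in its cradle, all three jars stand in the tray, and the key went to its stop and sprang back; I viewed 15 pictures against the limit of 14, and the real fingertips sat about 35–40 mm short of the reported TCP, which I allowed for.

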